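# Jack up the front of a hinged charm tray in a craft shop and hold it

## Task

The front of the hinged charm tray has to be held up while a colleague shims its feet. Lift the plywood lid off the jack case by its knob and set it upright on the cork mat, then stand the little jack on the table with its saddle centred under the tray's lift point (the round-nosed steel tongue with a stud on top) and let go of it. Pump the handle once - right down so that the tray rises, then let it come all the way up again - then push it right down a second time and finish holding it down, the tray resting on the saddle alone; do not tip or disturb the other things.

Things in the scene. Friction and masses are not known exactly. Their poses are not given: they have to be found in the camera images.
- case: Jack case, fixed to the table: wooden board 262 x 120 x 8 mm (long side along its x) with a low tray on it, inner 216 x 76 mm, walls up to 23 mm above the table. Origin: centre of its underside, on the table. The jack stands on the board (its underside 8 mm above the table) parallel to the case's x, both pointing the same way.
- mat: Cork mat for the lid, fixed, 270 x 150 x 4 mm (long side along its x). Origin: centre of its underside, on the table. Case and mat lie left and right of the middle, either way round.
- lid_knob (a point): Centre of the dark round knob (30 mm across, 22 mm high) on the loose plywood lid: a deep cover, 240 x 100 x 118 mm high, long side along its x, 0.3 kg. The knob's centre is 141 mm above the lid's lower edge, over its middle. At the start the lid stands on the case's board (8 mm above the table) and hides the jack: lift it 130 mm straight up to clear the jack.
- jack_grip (a point): Grip point on the loose jack's grey column (28 mm wide along jack y, 36 mm along jack x, 85 mm high), on its middle line 62 mm above the jack's underside. Jack x points to the saddle, the handle goes to -x. 0.7 kg; base plate 60 mm wide, from 125 mm behind (-x) to 80 mm ahead of this point. Saddle centre 55 mm ahead (+x), handle paddle 96 mm behind.
- jack_saddle (a point): Centre of the top face of the jack's round steel saddle (34 mm across); handle up, it is 50 mm above the jack's underside. It rises 52 mm per rad of handle, 26 mm in all, and falls with the handle: the jack does not latch.
- jack_paddle (a point): Centre of the top face of the black paddle (42 x 36 x 6 mm) at the end of the pump handle, 104 mm above the jack's underside when up, about 58 mm when fully down. The pivot is 85 mm ahead (jack +x), 70 mm above the underside. Push it down from above: 2-3 N on its own, about 6 N with the tray; a spring brings it up again when let go.
- handle (a joint): Pump handle angle, rad: 0 = up, 0.5 = fully down (stop).
- lift_point (a point): Centre of the under face of the round-nosed steel tongue (36 mm wide, 6 mm thick) on the tray's front, 62 mm above the table with the tray down; a stud (14 mm across, 10 mm high) on its top marks it. x points from the front into the tray: set the jack with its x along this x. The nose is 22 mm in front of the point, the tray's front wall 25 mm behind. It rises with the tray.
- jar: Bystander: closed glass jar, 60 mm across, 90 mm high, origin under its centre.
- spool: Bystander: empty wooden spool standing, 48 mm across, 46 mm high, origin under its centre.
- glue: Bystander: white bottle, 44 mm across, 100 mm high, origin under its centre.
- giftbox: Bystander: cardboard box 70 x 70 x 50 mm, origin under its centre.
- brush: Bystander: wooden brush lying on the table near the robot, crosswise, about 15 mm high; the jack's tail ends short of it when in place.
- block: Bystander: wooden block 50 x 50 x 30 mm, origin under its centre.
- stand: Stand of the plywood charm tray, fixed; origin on the table straight below the lift point (tray down), x into the tray. The tray is 240 mm wide, 180 mm deep, top edge 74 mm above the table, and reaches from 90 mm to +y to 150 mm to -y of the lift point. A plain wooden ledge 100 mm to -y is not a lift point. It swings up about a rear hinge 205 mm behind the point.

How it is judged:
By the outcome, as a careful person would: the job done as asked, in the order asked, and still so for the second after the job is handed in, while the arm keeps its last pose, push and grip.
It also fails if it takes over 67 s, if anything falls off the work surface, if the arm or the gripper's body presses on something with over 40 N, if the wrist force passes 120 N, or if a joint passes its speed limit or range.

## Robot

A 6-joint arm with a two-finger parallel gripper is mounted at the origin on the work surface. World frame = base frame: x ahead of the robot, y to its left, z up, the work surface at z = 0. Lengths are in m, angles in rad, forces in N, time in s.
With the tool pointing down it reaches from about 0.15 to 0.775 m from the base axis. Payload 6.1 kg.
Tool frame: the origin (TCP) lies midway between the tips of the shut fingers; the grasp point (between the pads) lies 19 mm behind it (arm.grip_point_offset is the distance from the TCP to the grasp point, in m); z points along the fingers, x is the direction in which the jaws open and shut, and the axes are right-handed (so a half turn about z gives the same grasp; the last joint's range is limited). The gripper opens to 85 mm and grips with 20 to 120 N. Pads are 22 mm wide; open, the fingers measure 114 mm over their backs; the gripper's body (76 mm by 85 mm) begins 54 mm behind the grasp point. The pads swing forward as they close: fully open they stand 13 mm farther back than shut.
Start: joints at [-1.281, 0.126, -0.04, 1.405, 0, 1.571], TCP at [0.15, -0.503, 0.231] pointing down, gripper open.
Joint ranges: [-2.72, 2.72], [-0.95, 1.95], [-1.27, 1.35], [-1.78, 2.02], [-1.46, 1.47], [-3.14, 3.14]. Speed limits (rad/s): [2.39, 2.39, 3.01, 3.14, 3.14, 3.14].

## Interface

Orientations are given as a unit quaternion [x, y, z, w].
In Python, from plant import arm gives the robot as it stands. The module is installed in compiled form; this text tells all that it offers.
- The arm moves only by the tool send_rows, never from a script. Its argument "plan" is a list that holds one entry, the list of rows, each a list of 4 numbers: the shift along the tool's x, y, z in cm, then the turn about the tool's z in degrees. In form: [[[dx, dy, dz, twist], ...]]. A call has 1 to 20 rows; each row shifts and turns the pose as measured when the row begins, along the tool's axes as they then stand; what a row does not reach is not made up. A row lasts 1/12 s, in which the tool goes at most 41.7 mm and 7.16 degrees, less where a joint would pass 70% of its speed; a pose out of reach is approached as far as the arm can. A call is refused whole if a number of a shift passes 4.17 or a number of a turn 7.16, either way. A call with a gripper value outside its range is refused whole. "fingers" is the finger opening in cm, from 0 to 8.54, set as the call begins (left out, the last holds). The fingers move at their own pace and stop on an object; "grip_force" is the grip in N (left out, the last holds). Time passes only in rows, so rows that do not move let the fingers close. It gives the time, the measured TCP pose, the force and the opening at its end, in the units of the state.
- arm.state(): the state, without advancing time (a new reading comes with each control period).
- arm.camera(name): name is "scene" or "side" or "wrist"; returns a dict with "color" (480x640x3 uint8, red, green, blue), "K" (3x3 intrinsics, pixels), "rvec" (rotation vector, rad) and "tvec" (3), from world to camera coordinates, as OpenCV has them; the wrist camera has in their place "hand_eye" (4x4, takes a point from camera to tool coordinates, whose origin is the TCP and whose axes are the tool frame's). Camera axes: x right, y down, z forward; pixel columns grow to the right and rows downward; lengths in m; the calibration is good to about 2 mm. A picture is of the moment at which its call begins: read the wrist's pose just before it. There is no depth.
- arm.sign_off(): hands the job in, once; it reports no verdict.
The state is a dict: "clock": time; "q": joint angles; "qd": joint speeds; "tau": joint torques, N m; "tcp_pos": TCP position; "ee_rot": TCP orientation; "ft_force": force on the tool from outside, world axes, zero at the start; "moment": the same for the moment, N m; "opening": finger opening in m.
Only numpy, scipy, OpenCV 4.12 (cv2) and the standard library are available. Lean on these libraries where they do the work, as an engineer would, in place of code of your own. Each camera call takes 0.05 s, during which the arm holds its last target.

## Working session

There is one attempt and no reset: what is moved stays moved. The work goes in short steps, Python scripts to look and compute and a tool call to move; the robot and the scene stay as the last step left them, time stands still between calls to the robot, and variables do not carry over. Pictures are saved under pics/ and viewed, and the job is handed in when it is done.

Besides the shell and the picture viewer there is one more tool, called as name(argument=value, ...) on one line, values as JSON. send_rows: Moves the arm, as the interface text tells. Its arguments: {"type":"object","properties":{"plan":{"type":"array"},"fingers":{"type":"number"},"grip_force":{"type":"number"}},"required":["plan"]}

```bash
mkdir -p pics; cat > h.py <<'E'
import numpy as np, cv2
from scipy.spatial.transform import Rotation as R
from plant import arm
def snap(n,f=None):
    s=arm.state(); c=arm.camera(n); 
    K=np.array(c["K"])
    if n=="wrist":
        T=np.eye(4);T[:3,:3]=R.from_quat(s["ee_rot"]).as_matrix();T[:3,3]=s["tcp_pos"]
        M=T@np.array(c["hand_eye"])
    else:
        M=np.eye(4);Rm=R.from_rotvec(np.ravel(c["rvec"])).as_matrix();M[:3,:3]=Rm.T;M[:3,3]=-Rm.T@np.ravel(c["tvec"])
    if f:
        cv2.imwrite("pics/"+f+".png",c["color"][:,:,::-1]); np.savez("pics/"+f+".npz",K=K,M=M,color=c["color"])
    return c["color"],K,M
def load(f):
    d=np.load("pics/"+f+".npz"); return d["color"],d["K"],d["M"]
def ray(v,px):
    _,K,M=v; d=M[:3,:3]@np.linalg.inv(K)@np.array([px[0],px[1],1.]); return M[:3,3],d/np.linalg.norm(d)
def onz(v,px,z):
    o,d=ray(v,px); return o+d*(z-o[2])/d[2]
def tri(*vp):
    A=np.zeros((3,3));b=np.zeros(3);L=[]
    for v,px in vp:
        o,d=ray(v,px);P=np.eye(3)-np.outer(d,d);A+=P;b+=P@o;L.append((o,P))
    x=np.linalg.solve(A,b); return x,[round(1000*np.linalg.norm(P@(x-o)),1) for o,P in L]
def proj(v,p):
    _,K,M=v; q=K@(M[:3,:3].T@(np.array(p)-M[:3,3])); return q[:2]/q[2]
E
python3 - <<'E'
from h import *
s=arm.state(); print({k:np.round(v,3) for k,v in s.items()}, arm.grip_point_offset)
for n in("scene","side","wrist"):
    v=snap(n,n+"0"); print(n,v[2].round(3).tolist(),v[1].round(1).tolist())
E
```

```text
{'clock': np.float64(0.0), 'q': array([-1.281,  0.126, -0.041,  1.405, -0.   ,  1.571]), 'qd': array([ 0.002,  0.002, -0.001,  0.001,  0.002, -0.   ]), 'tau': array([-1.0000e-03, -4.3591e+01,  3.5293e+01,  1.7000e-02,  0.0000e+00,
        0.0000e+00]), 'tcp_pos': array([ 0.15 , -0.503,  0.231]), 'ee_rot': array([ 0.802, -0.598, -0.001, -0.   ]), 'ft_force': array([-0.396, -0.676,  0.109]), 'moment': array([-0.002,  0.03 , -0.01 ]), 'opening': np.float64(0.086)} 0.0187
scene [[0.72, 0.426, -0.548, 1.228], [0.694, -0.456, 0.557, -0.745], [-0.012, -0.781, -0.624, 0.959], [0.0, 0.0, 0.0, 1.0]] [[606.3, 0.0, 312.7], [0.0, 606.3, 246.4], [0.0, 0.0, 1.0]]
side [[-0.713, -0.437, 0.548, -0.417], [-0.701, 0.451, -0.552, 0.907], [-0.006, -0.778, -0.628, 1.166], [0.0, 0.0, 0.0, 1.0]] [[621.7, 0.0, 316.9], [0.0, 621.7, 234.3], [0.0, 0.0, 1.0]]
wrist [[0.286, -0.921, -0.265, 0.217], [-0.958, -0.275, -0.078, -0.483], [-0.001, 0.276, -0.961, 0.373], [0.0, 0.0, 0.0, 1.0]] [[397.1, 0.0, 318.2], [0.0, 397.1, 234.4], [0.0, 0.0, 1.0]]
```

View pics/scene0.png

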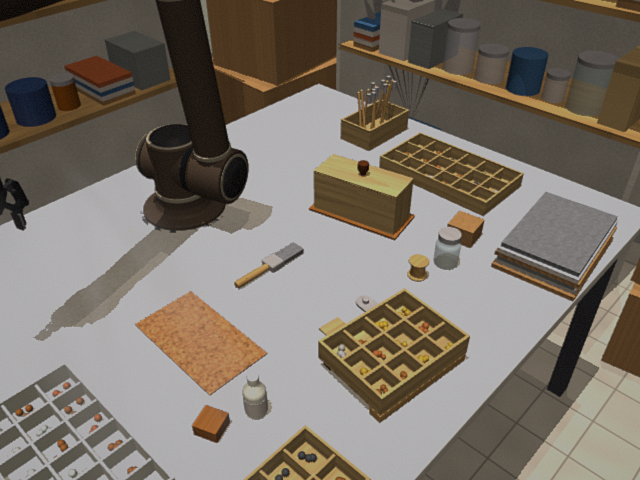

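View pics/side0.png

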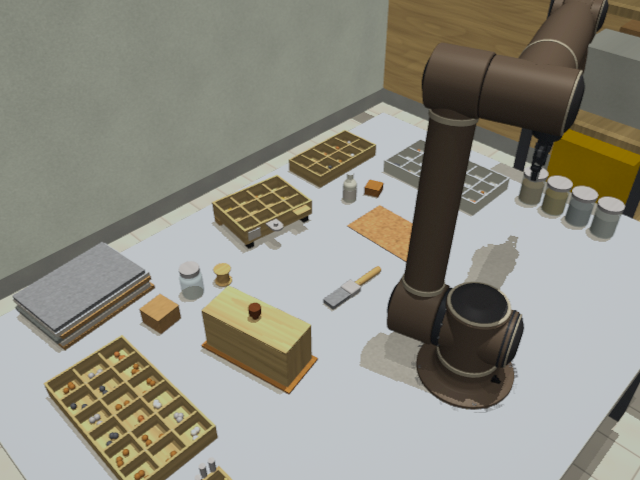

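View pics/wrist0.png

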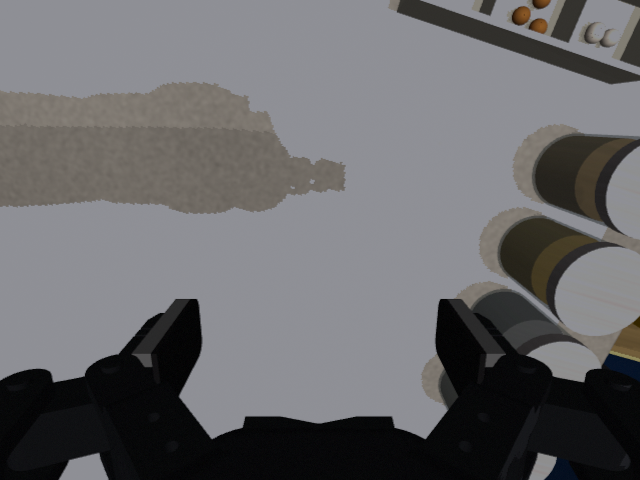

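The scene view shows the lid and its knob at about (363,167), the mat at about (200,338), the tongue with its stud at about (365,302), and the plain ledge at about (333,326). In the side view the knob is at about (255,310) and the tongue at about (276,226). I'll zoom in for accurate pixels.

```bash
python3 - <<'E'
from h import *
def crop(n,x,y,w,h,k,o):
    c=cv2.imread(f"pics/{n}.png")[y:y+h,x:x+w]; cv2.imwrite(f"pics/{o}.png",cv2.resize(c,None,fx=k,fy=k,interpolation=cv2.INTER_CUBIC))
crop("scene0",300,140,130,100,6,"c1"); crop("side0",195,285,130,100,6,"c2")
crop("scene0",310,280,100,75,8,"c3"); crop("side0",230,195,100,60,8,"c4")
S=load("scene0");D=load("side0")
for n,v in(("s",S),("d",D)):
    hsv=cv2.cvtColor(v[0],cv2.COLOR_RGB2HSV)
    m=((hsv[...,0]<8)|(hsv[...,0]>172))&(hsv[...,1]>120)&(hsv[...,2]<110)
    k,l,st,ce=cv2.connectedComponentsWithStats(m.astype(np.uint8))
    for i in range(1,k):
        if st[i,4]>40: print(n,st[i],ce[i].round(1))
E
```

```text
(no output)
```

View pics/c1.png

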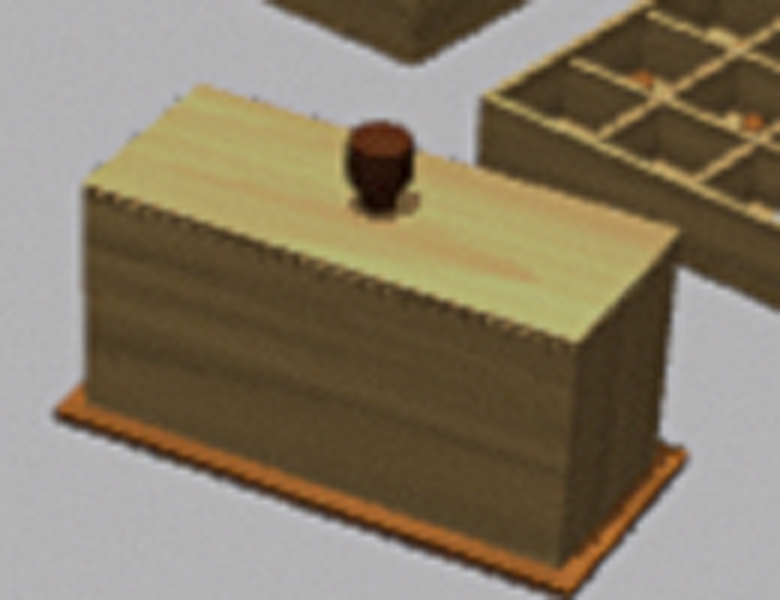

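View pics/c2.png

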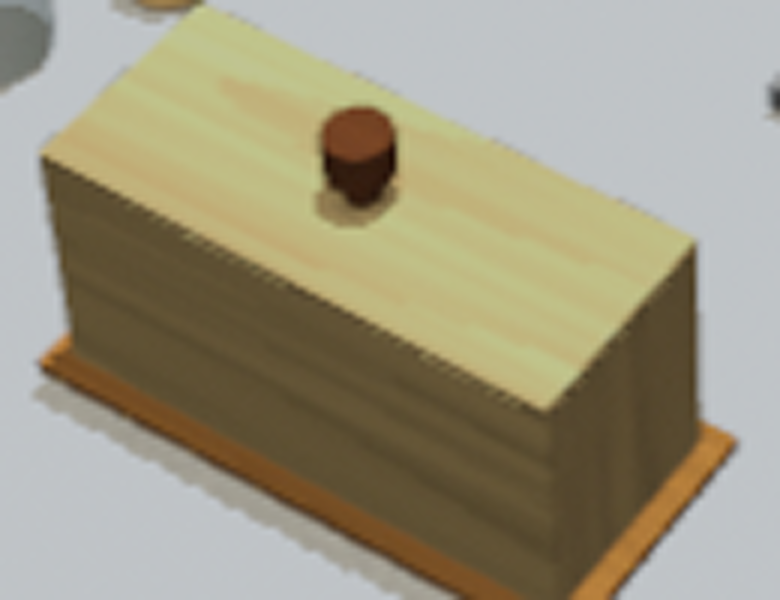

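View pics/c3.png

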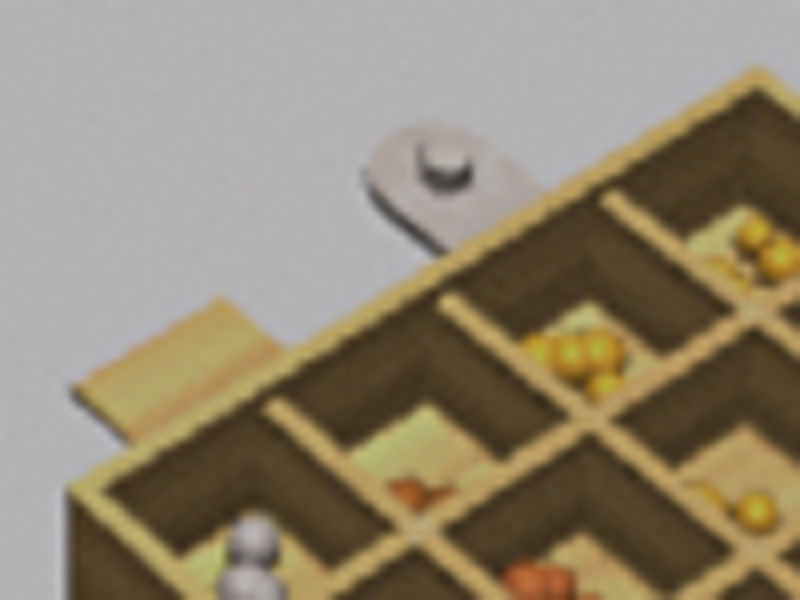

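View pics/c4.png

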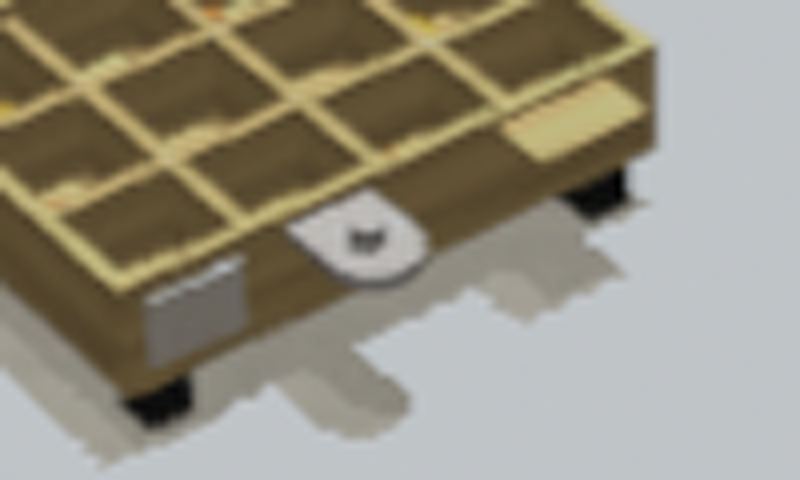

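```bash
python3 - <<'E'
from h import *
S=load("scene0");D=load("side0")
f=lambda x0,y0,k:(lambda u,v:(x0+(u+.5)/k-.5,y0+(v+.5)/k-.5))
a=f(300,140,6);b=f(195,285,6);c=f(310,280,8);d=f(230,195,8)
def t(n,p,q):
    x,e=tri((S,p),(D,q)); print(n,x.round(4),e); return x
t("knobtop",a(381,139),b(358,133))
cs=[t("lid",a(*p),b(*q)) for p,q in (((203,85),(548,410)),((680,233),(42,155)),((578,345),(207,5)),((85,187),(695,240)))]
print("centre",np.mean(cs,0).round(4))
e=cs[1]-cs[0]+cs[2]-cs[3];print("yaw",np.degrees(np.arctan2(e[1],e[0])))
t("stud",c(446,165),d(367,236))
p1=t("trayR",c(70,487),d(655,45));p2=t("trayL",c(758,70),d(120,285))
e=p2-p1;print("width",np.linalg.norm(e),"x yaw",np.degrees(np.arctan2(e[1],e[0]))-90)
# mat
for n,v in(("s",S),("d",D)):
    hsv=cv2.cvtColor(v[0],cv2.COLOR_RGB2HSV)
    m=((hsv[...,0]<18)&(hsv[...,1]>100)&(hsv[...,2]>90)).astype(np.uint8)
    if n=="s":
        m[:, 300:]=0; m[:280]=0;m[395:]=0
    else: m[:,:340]=0; m[:195]=0; m[265:]=0;
    cn=max(cv2.findContours(cv2.morphologyEx(m,cv2.MORPH_CLOSE,np.ones((7,7))),0,2)[0],key=cv2.contourArea)
    w=np.array([onz(v,p,.004)[:2] for p in cn[:,0].astype(float)],np.float32)
    r=cv2.minAreaRect(w);print(n,cv2.boundingRect(cn),r)
v=S
for nm,px in dict(brush1=(236,284),brush2=(303,250),glueb=(255,412),block=(210,430),jarb=(447,262),spoolb=(418,276),).items(): print(nm,onz(S,px,0.0).round(3))
E
```

```text
knobtop [0.3813 0.3054 0.1582] [np.float64(0.0), np.float64(0.0)]
lid [0.255  0.3298 0.1247] [np.float64(1.4), np.float64(1.4)]
lid [0.488  0.3778 0.1233] [np.float64(0.4), np.float64(0.4)]
lid [0.5083 0.2802 0.1232] [np.float64(1.0), np.float64(1.0)]
lid [0.2755 0.2328 0.1231] [np.float64(0.2), np.float64(0.2)]
centre [0.3817 0.3052 0.1236]
yaw 11.57847042455953
stud [ 0.6558 -0.0061  0.0711] [np.float64(0.4), np.float64(0.4)]
trayR [ 0.6628 -0.1583  0.0729] [np.float64(0.2), np.float64(0.2)]
trayL [0.6949 0.0764 0.0742] [np.float64(0.0), np.float64(0.0)]
width 0.23694432005699276 x yaw -7.776184916959977
s (135, 292, 132, 103) ((0.4290020763874054, -0.28223633766174316), (0.14893172681331635, 0.2694251239299774), 88.69667053222656)
d (348, 206, 65, 55) ((0.44636809825897217, -0.2797837257385254), (0.14810466766357422, 0.22656464576721191), 88.60437774658203)
brush1 [ 0.352 -0.114  0.   ]
brush2 [0.378 0.085 0.   ]
glueb [ 0.654 -0.324  0.   ]
block [ 0.624 -0.407  0.   ]
jarb [0.668 0.292 0.   ]
spoolb [ 0.648  0.202 -0.   ]
```

Lid centre is (0.3815, 0.305) with yaw 11.6° and knob height as given. The mat is at (0.429, -0.282), yaw about -1.3°. The stud is at (0.656, -0.006) with x yaw about -7.8°. I'll turn the jaws along the lid's x first, then travel over.

send_rows(plan=[[[0, 0, 0, -7.1], [0, 0, 0, -7.1], [0, 0, 0, -7.1], [0, 0, 0, -7.1], [0, 0, 0, -7.1], [0, 0, 0, -7.1], [0, 0, 0, -7.1], [0, 0, 0, -7.1], [0, 0, 0, -7.1], [0, 0, 0, -7.1], [0, 0, 0, -7.1], [0, 0, 0, -7.1]]], fingers=8.5)

```text
clock: 1.15
tcp_pos: [0.1493, -0.5007, 0.2264]
ee_rot: [0.994, 0.112, -0.001, -0.005]
ft_force: [0.3, 0.1, -0.2]
opening: 0.0855
```

send_rows(plan=[[[1.9, -3.7, -0.1, 0], [1.9, -3.7, -0.1, 0], [1.9, -3.7, -0.1, 0], [1.9, -3.7, -0.1, 0], [1.9, -3.7, -0.1, 0], [1.9, -3.7, -0.1, 0], [1.9, -3.7, -0.1, 0], [1.9, -3.7, -0.1, 0], [1.9, -3.7, -0.1, 0], [1.9, -3.7, -0.1, 0], [1.9, -3.7, -0.1, 0], [1.9, -3.7, -0.1, 0], [1.9, -3.7, -0.1, 0], [1.9, -3.7, -0.1, 0], [1.9, -3.7, -0.1, 0], [1.9, -3.7, -0.1, 0], [1.9, -3.7, -0.1, 0]]])

```text
clock: 2.57
tcp_pos: [0.3147, 0.1722, 0.2468]
ee_rot: [0.994, 0.107, 0.003, -0.008]
ft_force: [1.4, 0.3, -0.6]
opening: 0.0849
```

```bash
cat >> h.py <<'E'
def delta(p,yaw=None):
    "remaining tool-frame shift cm to world p, twist deg to yaw"
    s=arm.state();Rm=R.from_quat(s["ee_rot"]).as_matrix();d=Rm.T@(np.array(p)-s["tcp_pos"])*100
    y=np.degrees(np.arctan2(Rm[1,0],Rm[0,0]))
    print("t",round(float(s["clock"]),2),"tcp",np.round(s["tcp_pos"],4),"yaw",round(y,1),"tilt",np.degrees(np.arccos(-Rm[2,2])).round(2),"d cm",d.round(2),"tw",None if yaw is None else round((y-yaw+180)%360-180,1),"q",np.round(s["q"],2),"F",np.round(s["ft_force"],1),"op",round(float(s["opening"]),4))
    return d
E
python3 - <<'E'
from h import *
delta((.3815,.305,.231),11.6)
E
```

```text
t 2.57 tcp [0.3147 0.1722 0.2468] yaw 12.3 tilt 0.97 d cm [  9.34 -11.53   1.82] tw 0.7 q [ 0.49 -0.2  -0.32  1.44  0.01  1.85] F [ 1.4  0.3 -0.6] op 0.0849
```

send_rows(plan=[[[2.4, -2.9, 0.4, 0.2], [2.4, -2.9, 0.4, 0.2], [2.4, -2.9, 0.4, 0.2], [1.6, -2.3, 0.4, 0], [0, 0, 0, 0]]])

```text
clock: 2.98
tcp_pos: [0.3784, 0.3132, 0.2311]
ee_rot: [0.994, 0.107, 0.003, -0.009]
ft_force: [-0.8, -0.9, 0.1]
opening: 0.0847
```

```bash
python3 - <<'E'
from h import *
delta((.3815,.305,.231),11.6)
v=snap("wrist","w1")
for p in ((.3815,.305,.160),(.3815,.305,.126)): print(proj(v,p))
E
```

```text
t 2.98 tcp [0.3784 0.3132 0.2311] yaw 12.3 tilt 1.07 d cm [ 0.12  0.87 -0.  ] tw 0.7 q [ 0.68  0.05 -0.12  1.38  0.01  2.04] F [-0.8 -0.9  0.1] op 0.0847
[320.04522651 265.72744086]
[319.3988071  248.27569777]
```

View pics/w1.png

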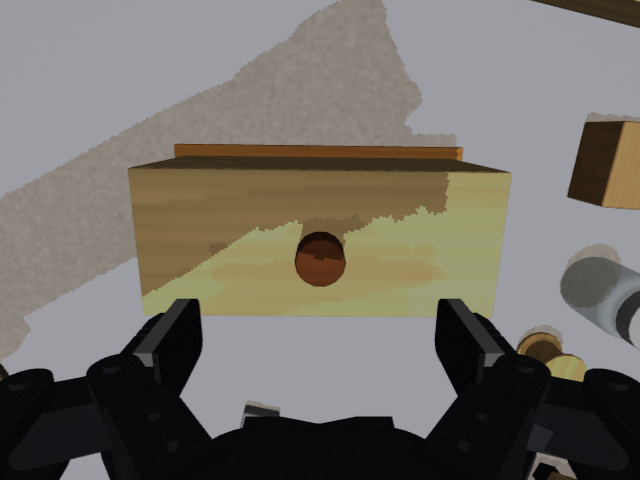

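The wrist view puts the knob cap at (321,260) against a predicted 266, a 3 mm difference. I'll split it, descend and grip.

send_rows(plan=[[[0.1, 0.4, 1.2, 0.4], [0.05, 0.3, 1.4, 0.3], [0, 0, 1.4, 0], [0, 0, 1.4, 0], [0, 0, 1.4, 0], [0, 0, 1.2, 0], [0, 0, 1.0, 0], [0, 0, 0.6, 0], [0, 0, 0, 0]]])

```text
clock: 3.78
tcp_pos: [0.3777, 0.2986, 0.1324]
ee_rot: [0.995, 0.099, 0.002, -0.007]
ft_force: [0.0, 0.8, 0.5]
opening: 0.0849
```

```bash
python3 - <<'E'
from h import *
delta((.3815,.307,.132),11.6)
E
```

```text
t 3.78 tcp [0.3777 0.2986 0.1324] yaw 11.4 tilt 0.79 d cm [ 0.54 -0.74  0.05] tw -0.2 q [ 0.66  0.05 -0.34  1.17  0.01  2.04] F [0.  0.8 0.5] op 0.0849
```

send_rows(plan=[[[0.3, -0.4, 0, 0], [0.2, -0.3, 0, 0], [0, 0, 0, 0]]])

```text
clock: 4.03
tcp_pos: [0.3818, 0.3066, 0.134]
ee_rot: [0.995, 0.099, 0.003, -0.007]
ft_force: [-0.4, 0.7, -0.1]
opening: 0.0853
```

```bash
python3 - <<'E'
from h import *
delta((.3815,.307,.132),11.6)
E
```

```text
t 4.03 tcp [0.3818 0.3066 0.134 ] yaw 11.3 tilt 0.87 d cm [-0.02 -0.04  0.2 ] tw -0.3 q [ 0.67  0.07 -0.32  1.17  0.01  2.04] F [-0.4  0.7 -0.1] op 0.0853
```

send_rows(plan=[[[0, 0, 0.15, 0], [0, 0, 0, 0], [0, 0, 0, 0], [0, 0, 0, 0], [0, 0, 0, 0], [0, 0, 0, 0], [0, 0, 0, 0], [0, 0, 0, 0]]], fingers=0, grip_force=60)

```text
clock: 4.7
tcp_pos: [0.3829, 0.3081, 0.1345]
ee_rot: [0.995, 0.099, 0.004, -0.008]
ft_force: [1.2, 1.0, -0.6]
opening: 0.0282
```

```bash
python3 - <<'E'
from h import *
delta((.3815,.307,.132),11.6)
E
```

```text
t 4.7 tcp [0.3829 0.3081 0.1345] yaw 11.4 tilt 1.03 d cm [-0.16  0.09  0.25] tw -0.2 q [ 0.67  0.07 -0.32  1.17  0.01  2.04] F [ 1.2  1.  -0.6] op 0.0282
```

send_rows(plan=[[[0, 0, -0.5, 0], [0, 0, -1.0, 0], [0, 0, -1.5, 0], [0, 0, -1.5, 0], [0, 0, -1.5, 0], [0, 0, -1.5, 0], [0, 0, -1.5, 0], [0, 0, -1.5, 0], [0, 0, -1.5, 0], [0, 0, -1.5, 0], [0, 0, -1.2, 0], [0, 0, 0, 0]]])

```text
clock: 5.7
tcp_pos: [0.379, 0.3029, 0.2917]
ee_rot: [0.995, 0.099, 0.001, -0.006]
ft_force: [0.9, -0.5, -3.3]
opening: 0.0279
```

```bash
python3 - <<'E'
from h import *
delta((.429,-.282,.28),-1.3)
snap("scene","s1");snap("side","d1")
E
```

```text
t 5.7 tcp [0.379  0.3029 0.2917] yaw 11.4 tilt 0.65 d cm [-6.62 58.34  0.51] tw 12.7 q [0.67 0.05 0.01 1.52 0.01 2.04] F [ 0.9 -0.5 -3.3] op 0.0279
```

View pics/s1.png

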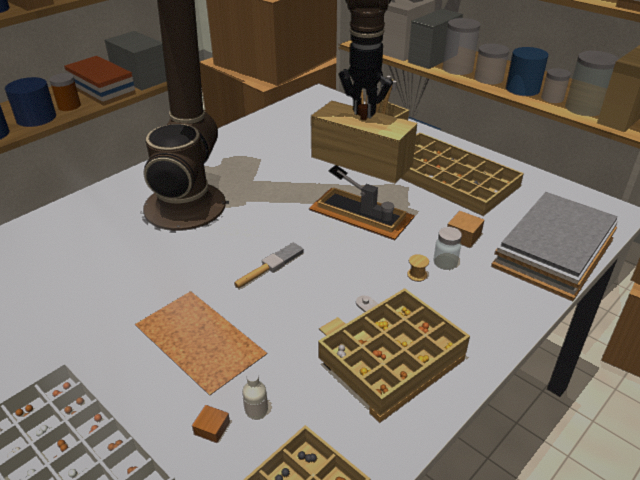

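View pics/d1.png

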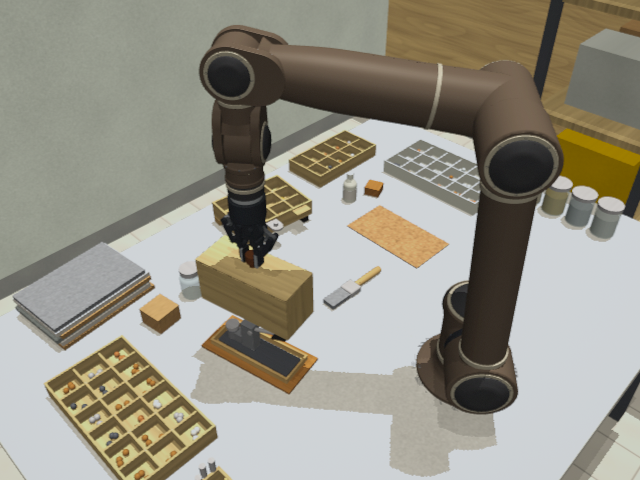

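Lid is off. The jack sits at about (365,205) in the scene view with its saddle toward +x, so case yaw and jack yaw are both 11.6°. Carrying the lid to the mat.

send_rows(plan=[[[-0.2, 1.5, 0, 0.8], [-0.4, 3.0, 0, 0.8], [-0.4, 3.6, 0, 0.8], [-0.4, 3.6, 0, 0.8], [-0.4, 3.6, 0, 0.8], [-0.4, 3.6, 0, 0.8], [-0.4, 3.6, 0, 0.8], [-0.4, 3.6, 0, 0.8], [-0.4, 3.6, 0, 0.8], [-0.4, 3.6, 0, 0.8], [-0.4, 3.6, 0, 0.8], [-0.4, 3.6, 0, 0.8], [-0.4, 3.6, 0, 0.8], [-0.4, 3.6, 0, 0.8], [0, 3.6, 0, 0.8], [0, 2.5, 0, 0], [0, 1.5, 0, 0], [0, 0, 0, 0]]])

```text
clock: 7.3
tcp_pos: [0.3619, -0.2763, 0.2626]
ee_rot: [1.0, -0.008, -0.015, -0.005]
ft_force: [0.2, 0.2, -3.1]
opening: 0.0283
```

```bash
python3 - <<'E'
from h import *
delta((.429,-.282,.23),-1.3)
S=load("s1");D=load("d1")
for n,v in(("s",S),("d",D)):
    hsv=cv2.cvtColor(v[0],cv2.COLOR_RGB2HSV)
    m=((hsv[...,0]<18)&(hsv[...,1]>100)&(hsv[...,2]>90)).astype(np.uint8)
    if n=="s":
        m[:, 300:]=0; m[:280]=0;m[395:]=0
    else: m[:,:340]=0; m[:202]=0; m[268:]=0;m[:,460:]=0
    cn=max(cv2.findContours(cv2.morphologyEx(m,cv2.MORPH_CLOSE,np.ones((7,7))),0,2)[0],key=cv2.contourArea)
    w=np.array([onz(v,p,.004)[:2] for p in cn[:,0].astype(float)],np.float32)
    print(n,cv2.boundingRect(cn),cv2.minAreaRect(w))
E
```

```text
t 7.3 tcp [ 0.3619 -0.2763  0.2626] yaw -0.9 tilt 1.8 d cm [6.81 0.5  3.06] tw 0.4 q [-0.65  0.02 -0.09  1.49 -0.01  0.94] F [ 0.2  0.2 -3.1] op 0.0283
s (135, 292, 132, 103) ((0.4290020763874054, -0.28223633766174316), (0.14893172681331635, 0.2694251239299774), 88.69667053222656)
d (349, 206, 99, 62) ((0.42639005184173584, -0.27929696440696716), (0.14810466766357422, 0.26653122901916504), 88.60437774658203)
```

send_rows(plan=[[[0.6, 0.1, 0.2, 0.2], [1.2, 0.1, 0.3, 0.2], [1.6, 0.1, 0.3, 0], [1.4, 0, 0.3, 0], [1.0, 0, 0.3, 0], [0.5, 0, 0.3, 0], [0, 0, 0, 0], [0, 0, 0, 0]]])

```text
clock: 7.97
tcp_pos: [0.4301, -0.2756, 0.2372]
ee_rot: [1.0, -0.01, -0.017, -0.008]
ft_force: [-0.3, 0.9, -2.2]
opening: 0.0285
```

```bash
python3 - <<'E'
from h import *
delta((.428,-.281,.1305),-1.3)
print(arm.state()["ee_rot"])
E
```

```text
t 7.97 tcp [ 0.4301 -0.2756  0.2372] yaw -1.1 tilt 2.21 d cm [ 0.17  0.71 10.66] tw 0.2 q [-0.57  0.13 -0.02  1.46 -0.    1.02] F [-0.3  0.9 -2.2] op 0.0285
[ 0.99976526 -0.00986947 -0.01746215 -0.00819088]
```

send_rows(plan=[[[0.1, 0.3, 0.6, 0], [0.1, 0.3, 1.2, 0], [0, 0.1, 1.4, 0], [0, 0, 1.4, 0], [0, 0, 1.4, 0], [0, 0, 1.2, 0], [0, 0, 0.8, 0], [0, 0, 0.4, 0], [0, 0, 0, 0]]])

```text
clock: 8.72
tcp_pos: [0.4266, -0.2823, 0.1501]
ee_rot: [1.0, -0.011, -0.016, -0.007]
ft_force: [0.0, 0.5, -3.5]
opening: 0.0283
```

```bash
python3 - <<'E'
from h import *
delta((.428,-.281,.1305),-1.3)
print(arm.state()["ee_rot"])
E
```

```text
t 8.72 tcp [ 0.4266 -0.2823  0.1501] yaw -1.2 tilt 2.01 d cm [ 0.2  -0.11  1.96] tw 0.1 q [-0.58  0.14 -0.2   1.26 -0.01  1.01] F [ 0.   0.5 -3.5] op 0.0283
[ 0.99979063 -0.01050182 -0.01626523 -0.00662177]
```

send_rows(plan=[[[0.1, -0.1, 0.6, 0], [0, 0, 0.5, 0], [0, 0, 0.3, 0], [0, 0, 0.2, 0], [0, 0, 0, 0]]])

```text
clock: 9.13
tcp_pos: [0.4279, -0.2819, 0.1347]
ee_rot: [1.0, -0.011, -0.015, -0.006]
ft_force: [-0.5, -0.4, -2.9]
opening: 0.0281
```

```bash
python3 - <<'E'
from h import *
delta((.428,-.281,.1305),-1.3)
snap("scene","s2");snap("side","d2")
def crop(n,x,y,w,h,k,o):
    c=cv2.imread(f"pics/{n}.png")[y:y+h,x:x+w]; cv2.imwrite(f"pics/{o}.png",cv2.resize(c,None,fx=k,fy=k,interpolation=cv2.INTER_CUBIC))
crop("s2",110,230,200,170,4,"c5")
E
```

```text
t 9.13 tcp [ 0.4279 -0.2819  0.1347] yaw -1.2 tilt 1.81 d cm [ 0.02 -0.08  0.42] tw 0.1 q [-0.58  0.15 -0.23  1.23 -0.01  1.01] F [-0.5 -0.4 -2.9] op 0.0281
```

View pics/c5.png

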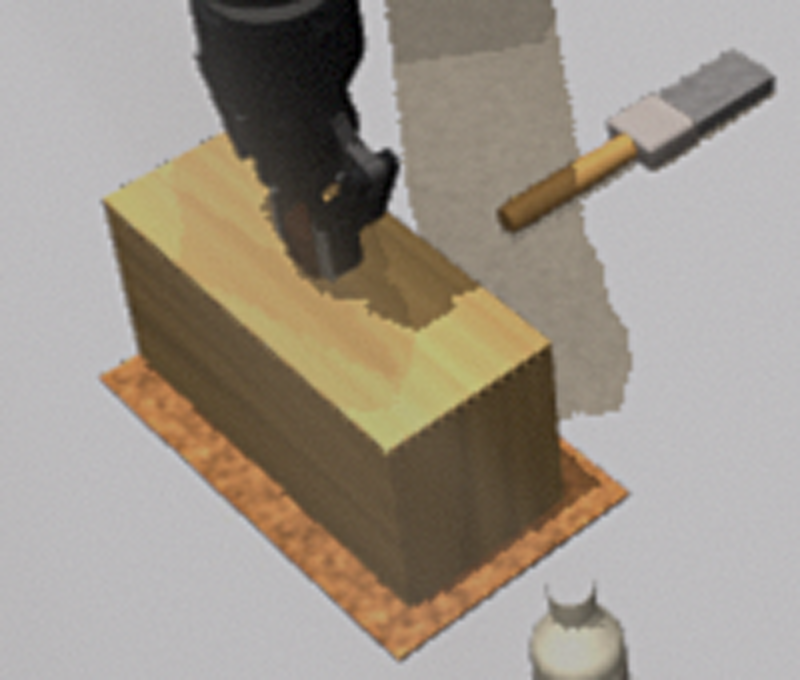

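The lid is over the mat with margin on every side in the scene view. Lowering to contact.

send_rows(plan=[[[0, 0, 0.2, 0], [0, 0, 0.2, 0], [0, 0, 0.2, 0], [0, 0, 0, 0]]])

```text
clock: 9.57
tcp_pos: [0.4275, -0.2826, 0.1341]
ee_rot: [1.0, -0.011, -0.013, -0.004]
ft_force: [-0.5, 0.2, -2.1]
opening: 0.0283
```

```bash
python3 - <<'E'
from h import *
delta((.428,-.281,.1305),-1.3)
E
```

```text
t 9.57 tcp [ 0.4275 -0.2826  0.1341] yaw -1.3 tilt 1.56 d cm [ 0.06 -0.16  0.36] tw 0.0 q [-0.58  0.14 -0.23  1.22 -0.01  1.01] F [-0.5  0.2 -2.1] op 0.0283
```

send_rows(plan=[[[0, 0, 0.3, 0], [0, 0, 0.3, 0], [0, 0, 0.3, 0], [0, 0, 0.1, 0]]])

```text
clock: 9.9
tcp_pos: [0.4265, -0.2834, 0.1325]
ee_rot: [1.0, -0.011, -0.01, -0.001]
ft_force: [2.0, 1.6, 0.3]
opening: 0.0285
```

```bash
python3 - <<'E'
from h import *
delta((.428,-.281,.1305),-1.3)
E
```

```text
t 9.9 tcp [ 0.4265 -0.2834  0.1325] yaw -1.3 tilt 1.21 d cm [ 0.14 -0.25  0.19] tw 0.0 q [-0.58  0.14 -0.25  1.21 -0.01  1.01] F [2.  1.6 0.3] op 0.0285
```

send_rows(plan=[[[0, 0, 0.3, 0], [0, 0, 0.3, 0], [0, 0, 0.2, 0]]])

```text
clock: 10.15
tcp_pos: [0.4254, -0.2836, 0.1314]
ee_rot: [1.0, -0.011, -0.008, 0.001]
ft_force: [-3.9, 3.0, 10.1]
opening: 0.028
```

send_rows(plan=[[[0, 0, 0, 0], [0, 0, 0, 0], [0, 0, 0, 0], [0, 0, 0, 0], [0, 0, -0.3, 0], [0, 0, -0.6, 0], [0, 0, -1.2, 0], [0, 0, -2.5, 0], [0, 0, -3.0, 0], [0, 0, -3.0, 0], [0, 0, -2.0, 0]]], fingers=8.5)

```text
clock: 11.07
tcp_pos: [0.4258, -0.2821, 0.2577]
ee_rot: [1.0, -0.011, -0.013, -0.002]
ft_force: [0.9, -0.1, 0.2]
opening: 0.0854
```

```bash
python3 - <<'E'
from h import *
delta((.428,-.281,.1305),-1.3)
snap("scene","s3");snap("side","d3")
def crop(n,x,y,w,h,k,o):
    c=cv2.imread(f"pics/{n}.png")[y:y+h,x:x+w]; cv2.imwrite(f"pics/{o}.png",cv2.resize(c,None,fx=k,fy=k,interpolation=cv2.INTER_CUBIC))
crop("s3",110,230,200,170,4,"c6")
crop("s3",300,150,130,100,6,"c7")
crop("d3",195,300,130,100,6,"c8")
E
```

```text
t 11.07 tcp [ 0.4258 -0.2821  0.2577] yaw -1.3 tilt 1.49 d cm [ 0.54 -0.08 12.71] tw 0.0 q [-0.58  0.12  0.01  1.49 -0.01  1.01] F [ 0.9 -0.1  0.2] op 0.0854
```

View pics/c6.png

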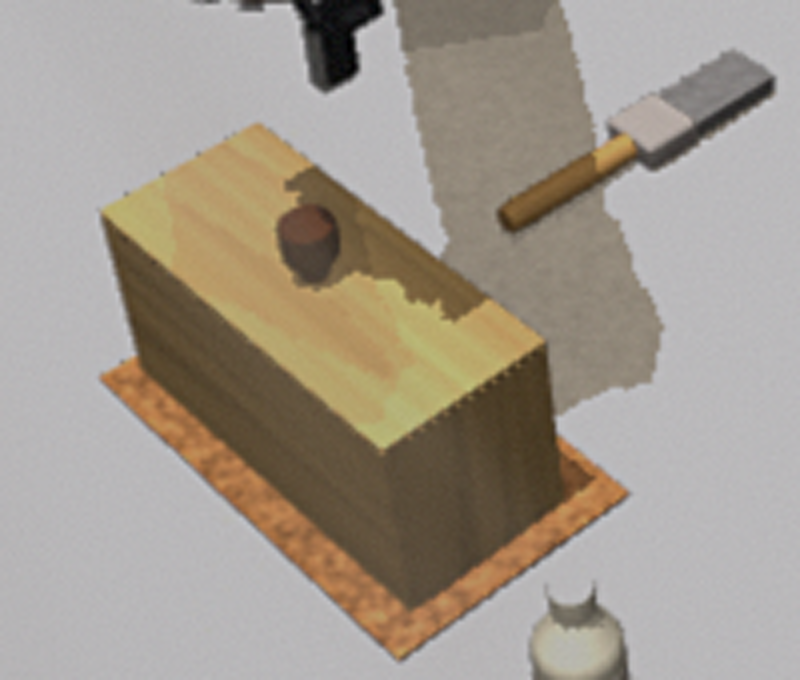

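View pics/c7.png

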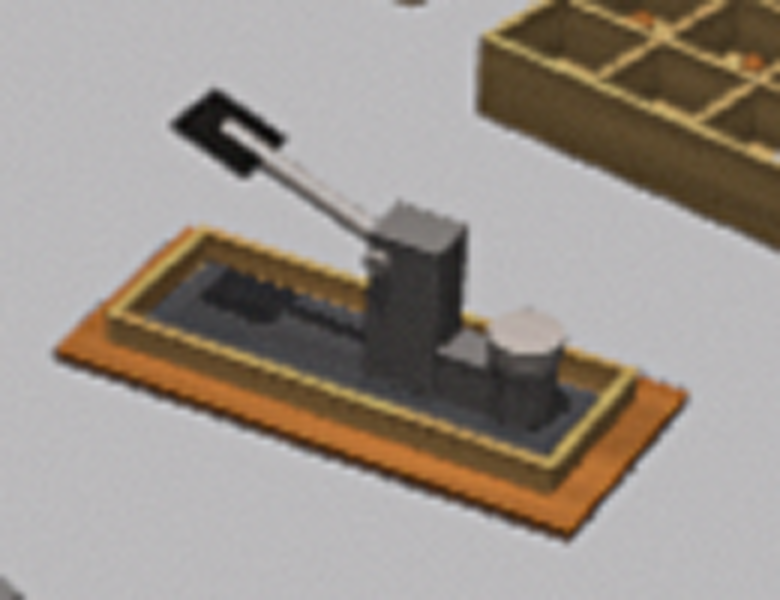

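View pics/c8.png

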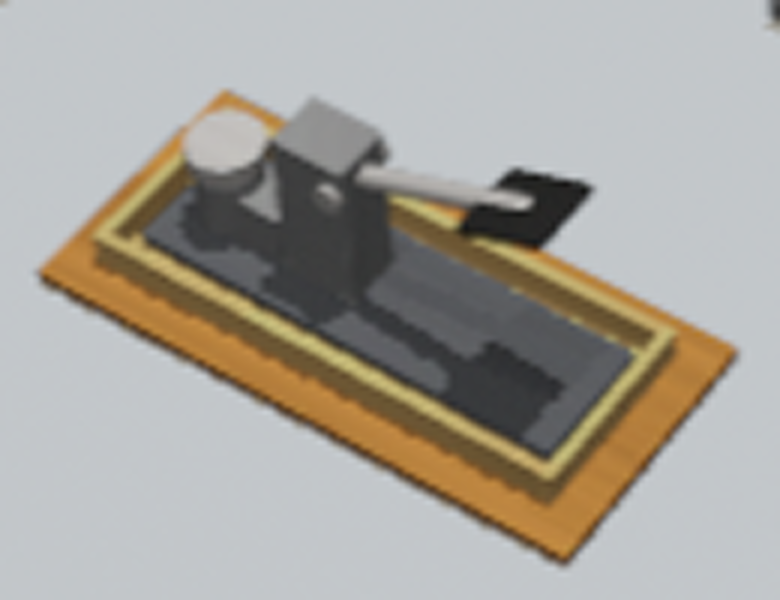

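```bash
python3 - <<'E'
from h import *
S=load("s3");D=load("d3")
f=lambda x0,y0,k:(lambda u,v:(x0+(u+.5)/k-.5,y0+(v+.5)/k-.5))
a=f(300,150,6);b=f(195,300,6)
def t(n,p,q):
    x,e=tri((S,p),(D,q)); print(n,x.round(4),e); return x
c=t("col",a(419,229),b(329,138));s=t("sad",a(527,332),b(226,143));p=t("pad",a(229,132),b(527,208))
for x,y in((p,s),(p,c),(c,s)):
    e=y-x;print(np.linalg.norm(e[:2]).round(4),np.degrees(np.arctan2(e[1],e[0])).round(1))
u=np.array([np.cos(np.radians(11.6)),np.sin(np.radians(11.6))])
print("grip est",c[:2],s[:2]-.055*u,p[:2]+.096*u)
delta((.38,.304,.2),101.6)
# lid on mat
h=t("knobtop?",(110+(307+.5)/4-.5,230+(219+.5)/4-.5),(0,0)) if 0 else None
E
```

```text
col [0.4038 0.3075 0.0912] [np.float64(0.5), np.float64(0.5)]
sad [0.4576 0.3188 0.0567] [np.float64(0.2), np.float64(0.2)]
pad [0.3094 0.2889 0.1093] [np.float64(0.4), np.float64(0.4)]
0.1512 11.4
0.0963 11.1
0.055 11.8
grip est [0.40383382 0.30752563] [0.40376188 0.30769691] [0.40340374 0.30822778]
t 11.17 tcp [ 0.427  -0.2828  0.259 ] yaw -1.3 tilt 1.26 d cm [ -5.87 -58.56   6.07] tw -102.9 q [-0.58  0.12  0.01  1.48 -0.01  1.01] F [-0.1 -0.3  0.2] op 0.0853
```

```bash
cat >> h.py <<'E'
def plan(p,yaw,n):
    s=arm.state();Rm=R.from_quat(s["ee_rot"]).as_matrix()
    y0=np.arctan2(Rm[1,0],Rm[0,0]); tot=(np.degrees(y0)-yaw+180)%360-180
    d=(np.array(p)-s["tcp_pos"])*100/n
    for k in range(n):
        a=y0-np.radians(tot)*k/n; print([round(x,1) for x in (d[0]*np.cos(a)+d[1]*np.sin(a), d[0]*np.sin(a)-d[1]*np.cos(a), -d[2], tot/n)],end=", ")
    print()
E
python3 - <<'E'
from h import *
plan((.39,.300,.25),101.4,18)
D=load("d3");b=(195+327.5/6-.5,300+197.5/6-.5)
th=np.radians(11.4);u=np.array([np.cos(th),np.sin(th),0]);w=np.array([-u[1],u[0],0]);c=np.array([.4038,.3076,0])
o,d=ray(D,b);t=((c-o)@w+.015)/(d@w);x=o+d*t;print("boss jack x",(x-c)@u,"z above underside",x[2]-.008)
E
```

```text
[np.float64(-0.3), np.float64(-3.2), np.float64(0.1), np.float64(-5.7)], [np.float64(0.0), np.float64(-3.2), np.float64(0.1), np.float64(-5.7)], [np.float64(0.4), np.float64(-3.2), np.float64(0.1), np.float64(-5.7)], [np.float64(0.7), np.float64(-3.2), np.float64(0.1), np.float64(-5.7)], [np.float64(1.0), np.float64(-3.1), np.float64(0.1), np.float64(-5.7)], [np.float64(1.3), np.float64(-3.0), np.float64(0.1), np.float64(-5.7)], [np.float64(1.6), np.float64(-2.8), np.float64(0.1), np.float64(-5.7)], [np.float64(1.9), np.float64(-2.7), np.float64(0.1), np.float64(-5.7)], [np.float64(2.1), np.float64(-2.5), np.float64(0.1), np.float64(-5.7)], [np.float64(2.4), np.float64(-2.2), np.float64(0.1), np.float64(-5.7)], [np.float64(2.6), np.float64(-2.0), np.float64(0.1), np.float64(-5.7)], [np.float64(2.7), np.float64(-1.7), np.float64(0.1), np.float64(-5.7)], [np.float64(2.9), np.float64(-1.4), np.float64(0.1), np.float64(-5.7)], [np.float64(3.0), np.float64(-1.1), np.float64(0.1), np.float64(-5.7)], [np.float64(3.1), np.float64(-0.8), np.float64(0.1), np.float64(-5.7)], [np.float64(3.2), np.float64(-0.5), np.float64(0.1), np.float64(-5.7)], [np.float64(3.2), np.float64(-0.2), np.float64(0.1), np.float64(-5.7)], [np.float64(3.2), np.float64(0.1), np.float64(0.1), np.float64(-5.7)], 
boss jack x -0.010107641430788402 z above underside 0.06930195206227507
```

send_rows(plan=[[[-0.2, -2.0, -0.2, -5.7], [0, -3.2, 0, -5.7], [0.4, -3.2, 0, -5.7], [0.7, -3.2, 0, -5.7], [1.0, -3.1, 0, -5.7], [1.3, -3.0, 0, -5.7], [1.6, -2.8, 0, -5.7], [1.9, -2.7, 0, -5.7], [2.1, -2.5, 0, -5.7], [2.4, -2.2, 0, -5.7], [2.6, -2.0, 0, -5.7], [2.7, -1.7, 0, -5.7], [2.9, -1.4, 0, -5.7], [3.0, -1.1, 0, -5.7], [3.1, -0.8, 0, -5.7], [3.2, -0.5, 0, -5.7], [3.2, -0.2, 0, -5.7], [2.0, 0, 0, -5.7], [0, 0, 0, 0]]])

```text
clock: 12.75
tcp_pos: [0.3667, 0.2956, 0.25]
ee_rot: [0.6, 0.8, -0.011, -0.013]
ft_force: [-0.5, -0.9, -1.2]
opening: 0.0845
```

```bash
python3 - <<'E'
from h import *
delta((.4096,.3089,.2),101.4)
print(arm.state()["ee_rot"])
E
```

```text
t 12.75 tcp [0.3667 0.2956 0.25  ] yaw 106.2 tilt 1.96 d cm [0.04 4.66 4.85] tw 4.8 q [ 0.67  0.05 -0.09  1.47  0.02  0.38] F [-0.5 -0.9 -1.2] op 0.0845
[ 0.60020548  0.79966258 -0.01107413 -0.01305769]
```

send_rows(plan=[[[0, 1.2, 0.5, 1.6], [0, 1.2, 1.0, 1.6], [0, 1.2, 1.4, 1.6], [0, 1.0, 1.4, 0], [0, 0, 1.2, 0], [0, 0, 0.8, 0], [0, 0, 0, 0]]])

```text
clock: 13.33
tcp_pos: [0.4163, 0.3027, 0.1758]
ee_rot: [0.643, 0.765, -0.014, -0.012]
ft_force: [-0.6, 0.1, -0.5]
opening: 0.0854
```

```bash
python3 - <<'E'
from h import *
delta((.4096,.3089,.047),101.4)
v=snap("wrist","w2")
for p in ((.4037,.3077,.093),(.4576,.3188,.058),(.309,.289,.112)): print(proj(v,p))
E
```

```text
t 13.33 tcp [0.4163 0.3027 0.1758] yaw 99.9 tilt 2.11 d cm [ 0.72 -0.08 12.89] tw -1.5 q [ 0.62  0.14 -0.15  1.32  0.02  0.45] F [-0.6  0.1 -0.5] op 0.0854
[329.95636004 229.62385084]
[330.37505582 293.96055016]
[328.03897563  44.74617748]
```

View pics/w2.png

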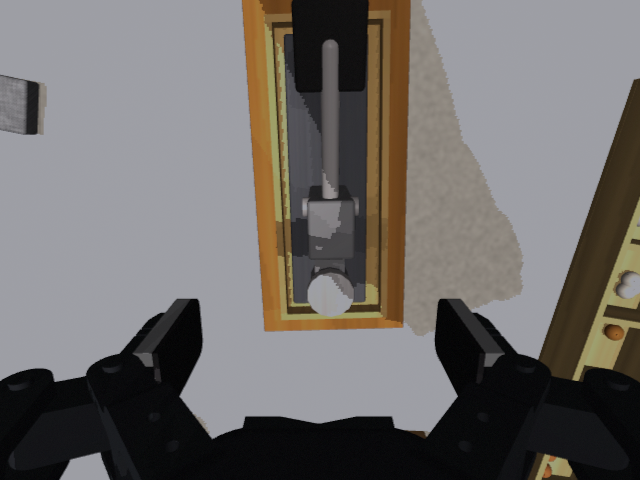

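Wrist view agrees with the prediction: column at (330,226), saddle at (330,294). Pin bosses stick out at (308,207) and (355,207), so I'm gripping 6 mm ahead of the column's middle.

send_rows(plan=[[[0.3, 0, 0.8, -0.8], [0.3, 0, 1.5, -0.7], [0.1, 0, 1.7, 0], [0, 0, 1.7, 0], [0, 0, 1.7, 0], [0, 0, 1.5, 0], [0, 0, 1.0, 0], [0, 0, 0.5, 0], [0, 0, 0, 0]]])

```text
clock: 14.13
tcp_pos: [0.4149, 0.31, 0.0715]
ee_rot: [0.634, 0.773, -0.008, -0.011]
ft_force: [0.2, 0.1, -0.2]
opening: 0.0848
```

```bash
python3 - <<'E'
from h import *
delta((.4096,.3089,.047),101.4)
E
```

```text
t 14.13 tcp [0.4149 0.31   0.0715] yaw 101.3 tilt 1.55 d cm [-0.02 -0.48  2.46] tw -0.1 q [ 0.63  0.18 -0.33  1.08  0.02  0.44] F [ 0.2  0.1 -0.2] op 0.0848
```

send_rows(plan=[[[0, -0.3, 0.6, 0], [0, -0.2, 0.8, 0], [0, 0, 0.7, 0], [0, 0, 0.4, 0], [0, 0, 0, 0]]])

```text
clock: 14.55
tcp_pos: [0.4102, 0.3101, 0.0469]
ee_rot: [0.634, 0.773, -0.006, -0.01]
ft_force: [0.0, -0.6, -0.1]
opening: 0.0849
```

```bash
python3 - <<'E'
from h import *
delta((.4096,.3089,.047),101.4)
E
```

```text
t 14.55 tcp [0.4102 0.3101 0.0469] yaw 101.3 tilt 1.35 d cm [-0.11 -0.08 -0.01] tw -0.1 q [ 0.64  0.19 -0.38  1.02  0.02  0.44] F [ 0.  -0.6 -0.1] op 0.0849
```

send_rows(plan=[[[-0.1, -0.05, 0, 0], [0, 0, 0, 0], [0, 0, 0, 0], [0, 0, 0, 0], [0, 0, 0, 0], [0, 0, 0, 0], [0, 0, 0, 0], [0, 0, 0, 0], [0, 0, 0, 0]]], fingers=0, grip_force=80)

```text
clock: 15.3
tcp_pos: [0.4105, 0.3095, 0.0478]
ee_rot: [0.634, 0.773, -0.005, -0.01]
ft_force: [-0.7, 0.6, -0.6]
opening: 0.0276
```

```bash
python3 - <<'E'
from h import *
delta((.4096,.3089,.047),101.4)
v=snap("wrist","w3")
E
```

```text
t 15.3 tcp [0.4105 0.3095 0.0478] yaw 101.3 tilt 1.3 d cm [-0.04 -0.1   0.09] tw -0.1 q [ 0.64  0.18 -0.38  1.02  0.02  0.44] F [-0.7  0.6 -0.6] op 0.0276
```

View pics/w3.png

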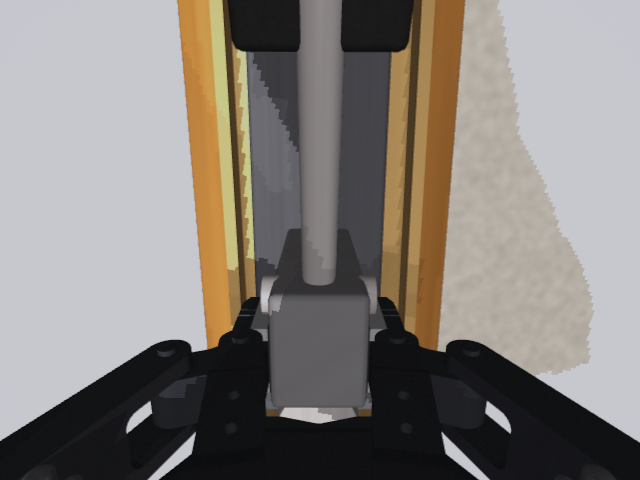

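send_rows(plan=[[[0, 0, -0.4, 0], [0, 0, -0.8, 0], [0, 0, -1.2, 0], [0, 0, -1.4, 0], [0, 0, -1.4, 0], [0, 0, -1.0, 0], [0, 0, -0.3, 0]]])

```text
clock: 15.93
tcp_pos: [0.408, 0.3057, 0.1116]
ee_rot: [0.634, 0.773, -0.012, -0.011]
ft_force: [0.8, 0.2, -7.3]
opening: 0.027
```

```bash
python3 - <<'E'
from h import *
delta((.5594,.0073,.1),82.2)
plan((.5594,.0073,.1),82.2,14)
E
```

```text
t 15.93 tcp [0.408  0.3057 0.1116] yaw 101.3 tilt 1.92 d cm [-32.23   9.05   0.8 ] tw 19.1 q [ 0.63  0.15 -0.28  1.17  0.02  0.44] F [ 0.8  0.2 -7.3] op 0.027
[np.float64(-2.3), np.float64(0.6), np.float64(0.1), np.float64(1.4)], [np.float64(-2.3), np.float64(0.7), np.float64(0.1), np.float64(1.4)], [np.float64(-2.3), np.float64(0.8), np.float64(0.1), np.float64(1.4)], [np.float64(-2.2), np.float64(0.8), np.float64(0.1), np.float64(1.4)], [np.float64(-2.2), np.float64(0.9), np.float64(0.1), np.float64(1.4)], [np.float64(-2.2), np.float64(0.9), np.float64(0.1), np.float64(1.4)], [np.float64(-2.2), np.float64(1.0), np.float64(0.1), np.float64(1.4)], [np.float64(-2.2), np.float64(1.0), np.float64(0.1), np.float64(1.4)], [np.float64(-2.1), np.float64(1.1), np.float64(0.1), np.float64(1.4)], [np.float64(-2.1), np.float64(1.1), np.float64(0.1), np.float64(1.4)], [np.float64(-2.1), np.float64(1.2), np.float64(0.1), np.float64(1.4)], [np.float64(-2.1), np.float64(1.2), np.float64(0.1), np.float64(1.4)], [np.float64(-2.0), np.float64(1.3), np.float64(0.1), np.float64(1.4)], [np.float64(-2.0), np.float64(1.3), np.float64(0.1), np.float64(1.4)],
```

send_rows(plan=[[[-1.2, 0.3, 0, 1.4], [-2.3, 0.6, 0, 1.4], [-2.3, 0.6, 0, 1.4], [-2.3, 0.7, 0, 1.4], [-2.3, 0.7, 0, 1.4], [-2.2, 0.7, 0, 1.4], [-2.2, 0.7, 0, 1.4], [-2.2, 0.7, 0, 1.4], [-2.2, 0.7, 0, 1.4], [-2.2, 0.7, 0, 1.4], [-2.2, 0.7, 0, 1.4], [-2.2, 0.7, 0, 1.4], [-2.0, 0.7, 0, 1.4], [-1.5, 0.7, 0, 0.9], [-0.8, 0.3, 0, 0], [0, 0, 0, 0]]])

```text
clock: 17.27
tcp_pos: [0.5092, -0.0148, 0.1006]
ee_rot: [0.762, 0.647, -0.021, -0.011]
ft_force: [0.1, 0.5, -6.9]
opening: 0.0269
```

```bash
python3 - <<'E'
from h import *
delta((.5594,.0073,.045),82.2)
snap("scene","s4");snap("side","d4")
E
```

```text
t 17.27 tcp [ 0.5092 -0.0148  0.1006] yaw 80.6 tilt 2.68 d cm [3.1  4.83 5.3 ] tw -1.6 q [-0.02  0.17 -0.28  1.17 -0.01  0.14] F [ 0.1  0.5 -6.9] op 0.0269
```

View pics/s4.png

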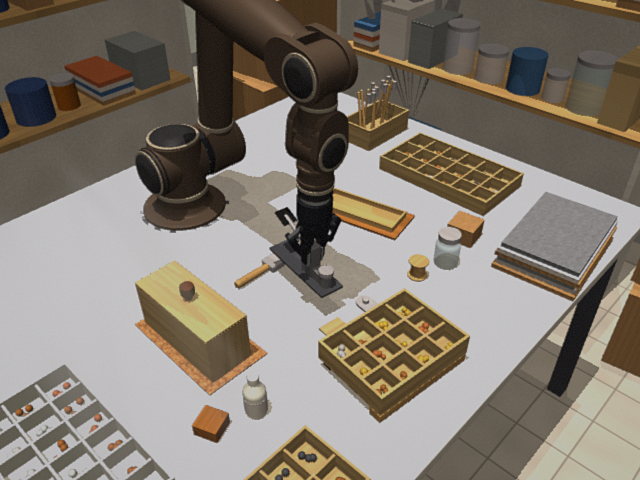

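View pics/d4.png

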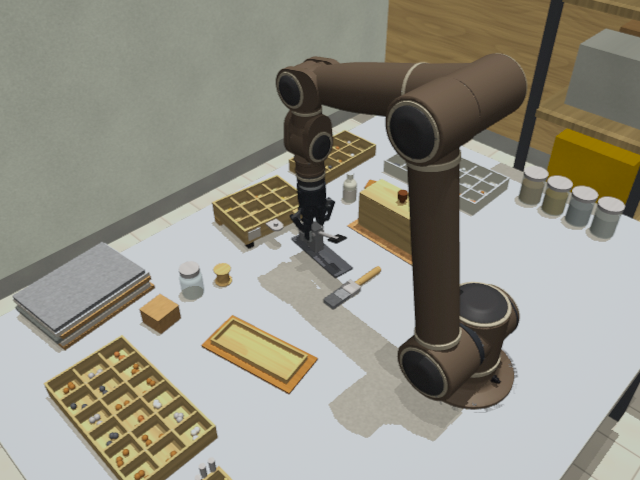

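send_rows(plan=[[[0.6, 0.8, 0, -0.6], [0.8, 1.1, 0, -0.6], [0.8, 1.1, 0, -0.4], [0.6, 0.8, 0, 0], [0.3, 0.4, 0, 0], [0, 0, 0, 0]]])

```text
clock: 17.87
tcp_pos: [0.559, 0.0192, 0.0976]
ee_rot: [0.749, 0.662, -0.019, -0.012]
ft_force: [0.3, 0.7, -6.8]
opening: 0.0276
```

```bash
python3 - <<'E'
from h import *
delta((.5594,.0073,.045),82.2)
snap("scene","s5");snap("side","d5")
def crop(n,x,y,w,h,k,o):
    c=cv2.imread(f"pics/{n}.png")[y:y+h,x:x+w]; cv2.imwrite(f"pics/{o}.png",cv2.resize(c,None,fx=k,fy=k,interpolation=cv2.INTER_CUBIC))
crop("s5",260,210,133,100,6,"c9");crop("d5",240,190,133,100,6,"c10")
E
```

```text
t 17.87 tcp [0.559  0.0192 0.0976] yaw 82.9 tilt 2.64 d cm [-1.11  0.42  5.26] tw 0.7 q [ 0.04  0.26 -0.17  1.19 -0.01  0.16] F [ 0.3  0.7 -6.8] op 0.0276
```

View pics/c9.png

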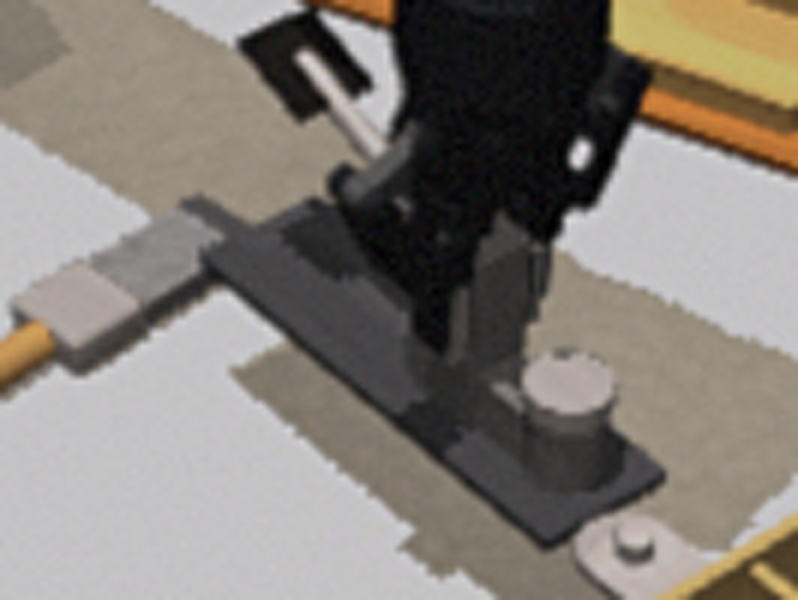

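View pics/c10.png

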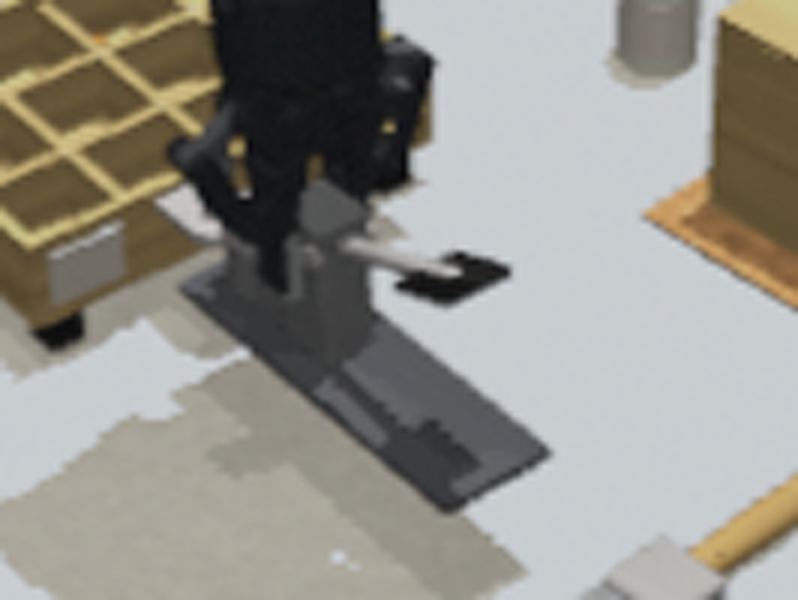

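send_rows(plan=[[[-0.3, 0, 0.5, 0.4], [-0.4, 0, 0.9, 0.3], [-0.3, 0, 1.1, 0], [-0.1, 0, 1.1, 0], [0, 0, 0.9, 0], [0, 0, 0.4, 0], [0, 0, 0, 0]]])

```text
clock: 18.55
tcp_pos: [0.5499, 0.0038, 0.0429]
ee_rot: [0.755, 0.655, -0.022, -0.013]
ft_force: [-0.6, -0.3, -6.2]
opening: 0.0273
```

```bash
python3 - <<'E'
from h import *
delta((.5594,.0073,.045),82.2)
snap("scene","s6");snap("side","d6")
def crop(n,x,y,w,h,k,o):
    c=cv2.imread(f"pics/{n}.png")[y:y+h,x:x+w]; cv2.imwrite(f"pics/{o}.png",cv2.resize(c,None,fx=k,fy=k,interpolation=cv2.INTER_CUBIC))
crop("s6",260,240,133,100,6,"c11");crop("d6",240,190,133,100,6,"c12")
E
```

```text
t 18.55 tcp [0.5499 0.0038 0.0429] yaw 81.9 tilt 2.9 d cm [ 0.47  0.88 -0.26] tw -0.3 q [ 0.01  0.28 -0.27  1.07 -0.01  0.15] F [-0.6 -0.3 -6.2] op 0.0273
```

View pics/c11.png

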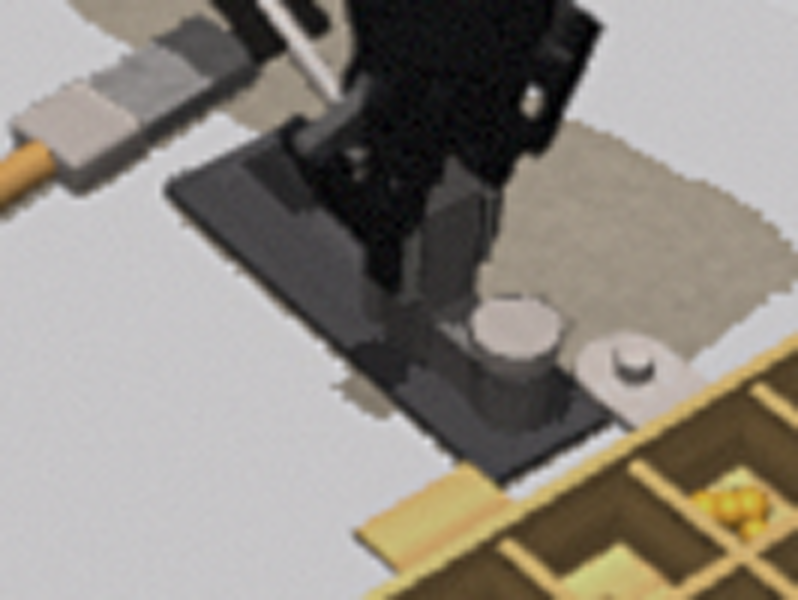

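View pics/c12.png

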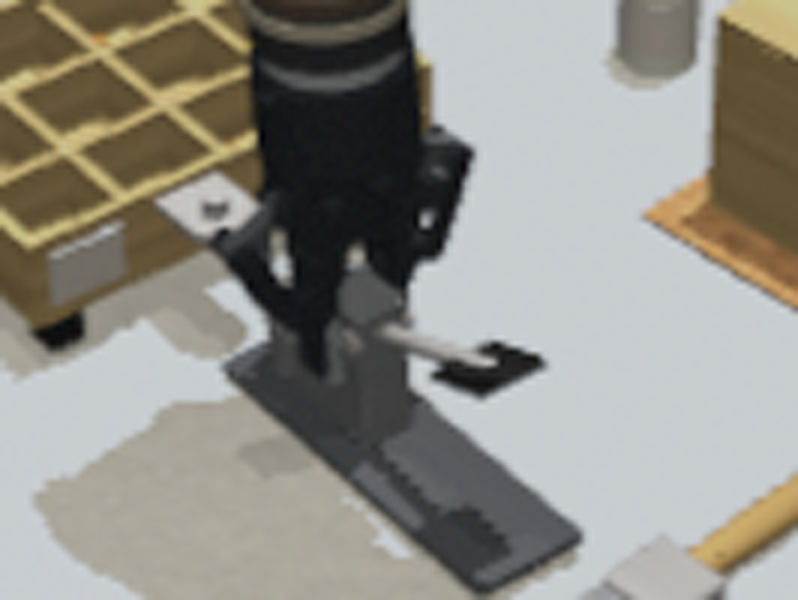

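```bash
python3 - <<'E'
from h import *
S=load("s6");D=load("d6")
f=lambda x0,y0,k:(lambda u,v:(x0+(u+.5)/k-.5,y0+(v+.5)/k-.5))
a=f(260,240,6);b=f(240,190,6)
print("stud",tri((S,a(634,362)),(D,b(215,209))))
print("stud top onz",onz(S,a(635,353),.078),"base",onz(S,a(633,372),.068))
print("saddle onz .052",onz(S,a(517,329),.052))
# tongue left/right edges, nose in scene at z .068
print("nose",onz(S,a(577,366),.068))
L=np.array([.656,-.0065]);t=np.radians(-7.9);ux=np.array([np.cos(t),np.sin(t)])
T=L-.048*ux;print(T)
delta((T[0],T[1],.043),82.1)
E
```

```text
stud (array([ 0.65498179, -0.00523651,  0.07069842]), [np.float64(0.4), np.float64(0.4)])
stud top onz [ 0.65674187 -0.00792887  0.078     ] base [ 0.6559823  -0.00746842  0.068     ]
saddle onz .052 [ 0.60054678 -0.00581177  0.052     ]
nose [ 0.63963858 -0.01863212  0.068     ]
[6.08455546e-01 9.73382098e-05]
t 18.65 tcp [0.5506 0.0041 0.044 ] yaw 82.0 tilt 2.83 d cm [ 0.42  5.78 -0.18] tw -0.1 q [ 0.01  0.28 -0.27  1.07 -0.01  0.15] F [ 0.4 -0.1 -6.8] op 0.0274
```

send_rows(plan=[[[0.1, 0.5, 0, 0], [0.1, 0.8, -0.05, 0], [0.1, 1.0, -0.05, 0], [0.1, 1.0, -0.05, 0], [0.1, 0.8, -0.05, 0], [0, 0.6, -0.05, 0], [0, 0.4, 0, 0], [0, 0, 0, 0]]])

```text
clock: 19.32
tcp_pos: [0.611, 0.0023, 0.0479]
ee_rot: [0.755, 0.656, -0.018, -0.01]
ft_force: [0.4, 0.1, -7.6]
opening: 0.0272
```

```bash
python3 - <<'E'
from h import *
delta((.6085,.0003,.043),82.1)
snap("scene","s7");snap("side","d7")
def crop(n,x,y,w,h,k,o):
    c=cv2.imread(f"pics/{n}.png")[y:y+h,x:x+w]; cv2.imwrite(f"pics/{o}.png",cv2.resize(c,None,fx=k,fy=k,interpolation=cv2.INTER_CUBIC))
crop("s7",300,250,100,75,8,"c13");crop("d7",230,180,133,100,6,"c14")
E
```

```text
t 19.32 tcp [0.611  0.0023 0.0479] yaw 82.0 tilt 2.35 d cm [-0.23 -0.2   0.5 ] tw -0.1 q [ 0.01  0.38 -0.13  1.11 -0.01  0.15] F [ 0.4  0.1 -7.6] op 0.0272
```

View pics/c13.png

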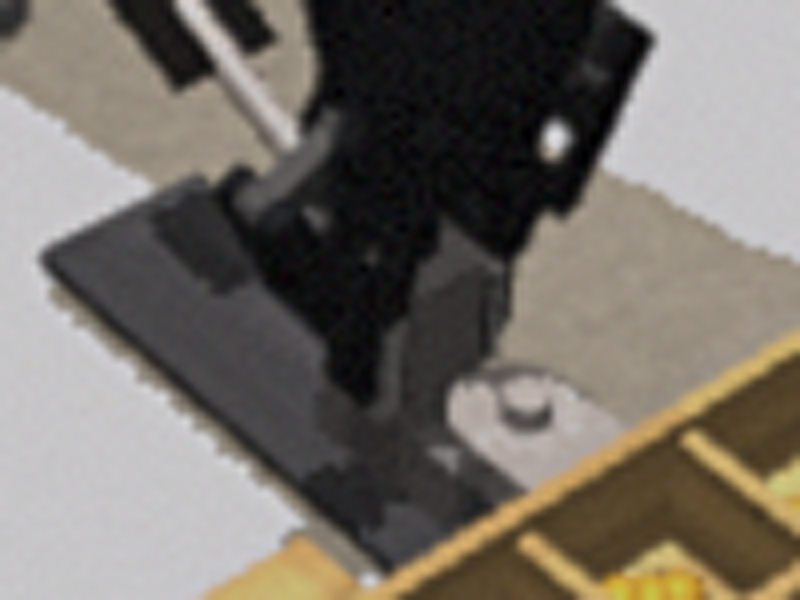

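View pics/c14.png

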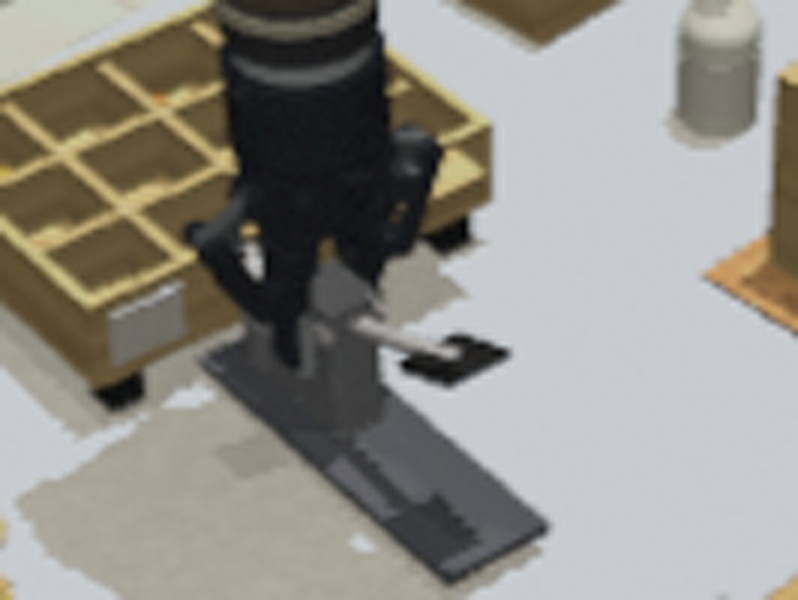

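send_rows(plan=[[[-0.1, -0.2, 0.2, 0], [-0.1, -0.1, 0.3, 0], [0, 0, 0.2, 0], [0, 0, 0, 0]]])

```text
clock: 19.75
tcp_pos: [0.6049, 0.0006, 0.0411]
ee_rot: [0.755, 0.656, -0.018, -0.01]
ft_force: [0.8, 0.3, -5.1]
opening: 0.0272
```

```bash
python3 - <<'E'
from h import *
delta((.6083,.0005,.040),82.1)
E
```

```text
t 19.75 tcp [6.049e-01 6.000e-04 4.110e-02] yaw 82.0 tilt 2.4 d cm [0.04 0.34 0.09] tw -0.1 q [ 0.    0.37 -0.15  1.09 -0.01  0.14] F [ 0.8  0.3 -5.1] op 0.0272
```

send_rows(plan=[[[0, 0.3, 0, 0], [0, 0, 0.1, 0], [0, 0, 0.2, 0], [0, 0, 0.2, 0]]])

```text
clock: 20.08
tcp_pos: [0.6075, 0.0001, 0.0404]
ee_rot: [0.755, 0.656, -0.017, -0.01]
ft_force: [-7.9, 0.3, 8.8]
opening: 0.0272
```

```bash
python3 - <<'E'
from h import *
delta((.6083,.0005,.040),82.1)
E
```

```text
t 20.08 tcp [6.075e-01 1.000e-04 4.040e-02] yaw 82.0 tilt 2.24 d cm [0.05 0.07 0.03] tw -0.1 q [ 0.    0.37 -0.15  1.09 -0.01  0.14] F [-7.9  0.3  8.8] op 0.0272
```

send_rows(plan=[[[0, 0, 0.1, 0], [0, 0, 0.1, 0]]])

```text
clock: 20.25
tcp_pos: [0.6077, 0.0001, 0.0405]
ee_rot: [0.755, 0.656, -0.016, -0.009]
ft_force: [-3.3, -1.0, 1.5]
opening: 0.027
```

send_rows(plan=[[[0, 0, 0, 0], [0, 0, 0, 0], [0, 0, 0, 0], [0, 0, 0, 0], [0, 0, 0, 0], [0, 0, 0, 0]]], fingers=8.5)

```text
clock: 20.75
tcp_pos: [0.6101, 0.0001, 0.0417]
ee_rot: [0.755, 0.656, -0.014, -0.007]
ft_force: [-0.3, -0.6, 0.1]
opening: 0.0851
```

```bash
python3 - <<'E'
from h import *
delta((.6083,.0005,.040),82.1)
snap("wrist","w8")
E
```

```text
t 20.75 tcp [6.101e-01 1.000e-04 4.170e-02] yaw 82.0 tilt 1.86 d cm [ 0.02 -0.18  0.18] tw -0.1 q [ 0.    0.37 -0.15  1.09 -0.01  0.14] F [-0.3 -0.6  0.1] op 0.0851
```

View pics/w8.png

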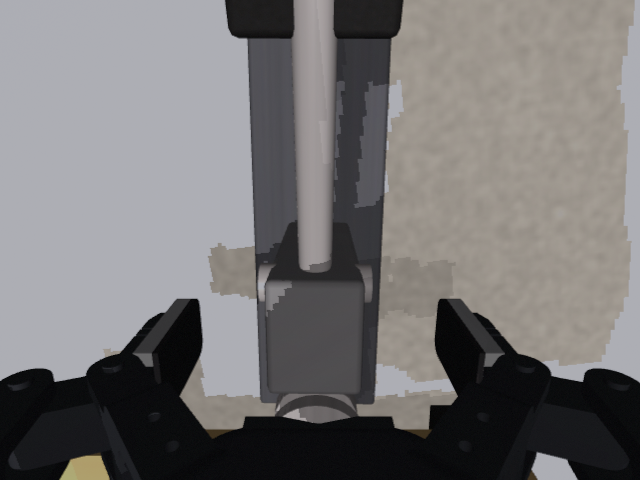

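Jack released. Raising clear, then checking alignment.

send_rows(plan=[[[0, 0, -0.8, 0], [0, 0, -1.8, 0], [0, 0, -2.4, 0], [0, 0, -2.4, 0], [0, 0, -2.4, 0], [0, -0.5, -2.0, 0], [0, -1.5, -1.0, 0], [0, -1.5, 0, 0], [0, 0, 0, 0]]])

```text
clock: 21.55
tcp_pos: [0.5784, 0.006, 0.1799]
ee_rot: [0.755, 0.656, -0.015, -0.008]
ft_force: [-0.6, 0.6, -0.7]
opening: 0.0849
```

```bash
python3 - <<'E'
from h import *
delta((.6083,.0005,.040),82.1)
snap("wrist","w9");snap("scene","s9");snap("side","d9")
def crop(n,x,y,w,h,k,o):
    c=cv2.imread(f"pics/{n}.png")[y:y+h,x:x+w]; cv2.imwrite(f"pics/{o}.png",cv2.resize(c,None,fx=k,fy=k,interpolation=cv2.INTER_CUBIC))
crop("s9",300,250,100,75,8,"c15");crop("d9",230,180,133,100,6,"c16")
E
```

```text
t 21.55 tcp [0.5784 0.006  0.1799] yaw 82.0 tilt 1.93 d cm [ 0.04  3.48 13.89] tw -0.1 q [ 0.01  0.26  0.01  1.35 -0.01  0.15] F [-0.6  0.6 -0.7] op 0.0849
```

View pics/w9.png

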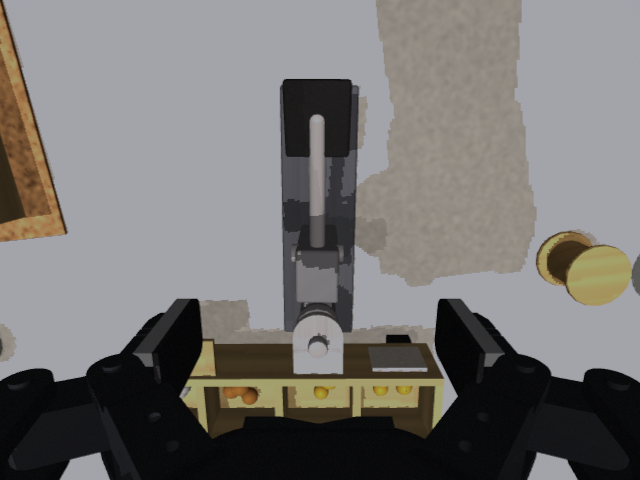

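View pics/c15.png

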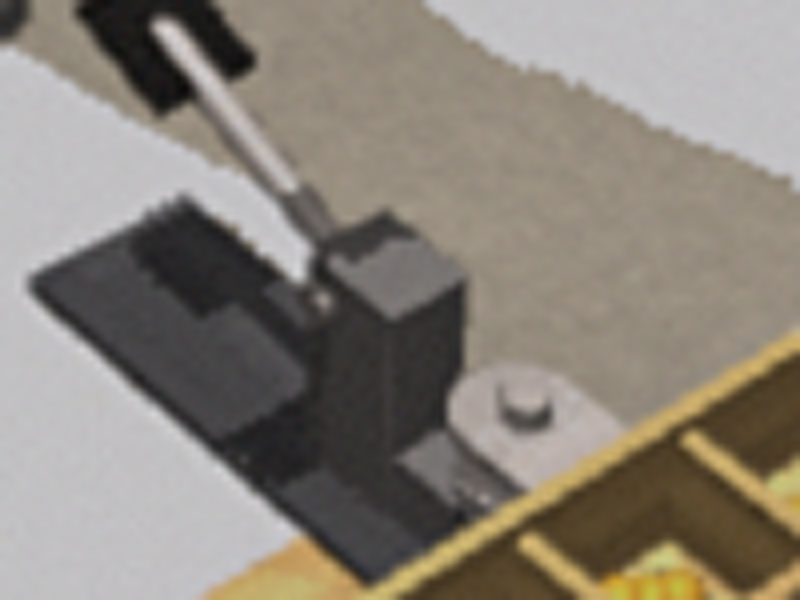

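View pics/c16.png

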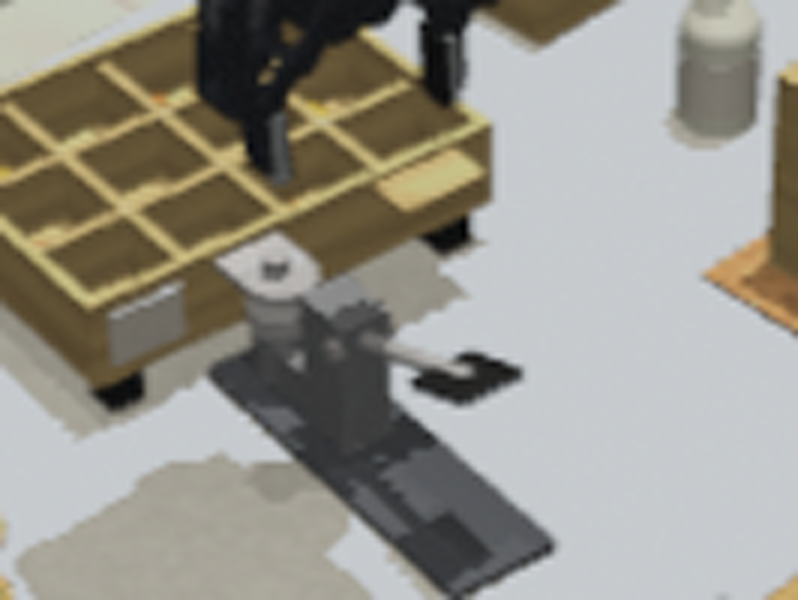

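```bash
python3 - <<'E'
from h import *
c=cv2.imread("pics/w9.png")[70:400,260:380];cv2.imwrite("pics/c17.png",cv2.resize(c[150:310],None,fx=5,fy=5,interpolation=cv2.INTER_CUBIC))
S=load("s9");D=load("d9")
f=lambda x0,y0,k:(lambda u,v:(x0+(u+.5)/k-.5,y0+(v+.5)/k-.5))
a=f(300,250,8);b=f(230,180,6)
t=np.radians(-8);ux=np.array([np.cos(t),np.sin(t)]);uy=np.array([-ux[1],ux[0]])
col=tri((S,a(390,266)),(D,b(343,307)));print("col",col)
st=tri((S,a(525,404)),(D,b(275,269)));print("stud",st)
d=(st[0]-col[0])[:2];print("stud-col along,lat mm",1000*d@ux,1000*d@uy)
E
```

```text
col (array([0.60078035, 0.00134437, 0.08143905]), [np.float64(0.0), np.float64(0.0)])
stud (array([ 0.65510093, -0.00544405,  0.07050776]), [np.float64(0.5), np.float64(0.5)])
stud-col along,lat mm 54.736696807670675 0.8376129685246371
```

View pics/c17.png

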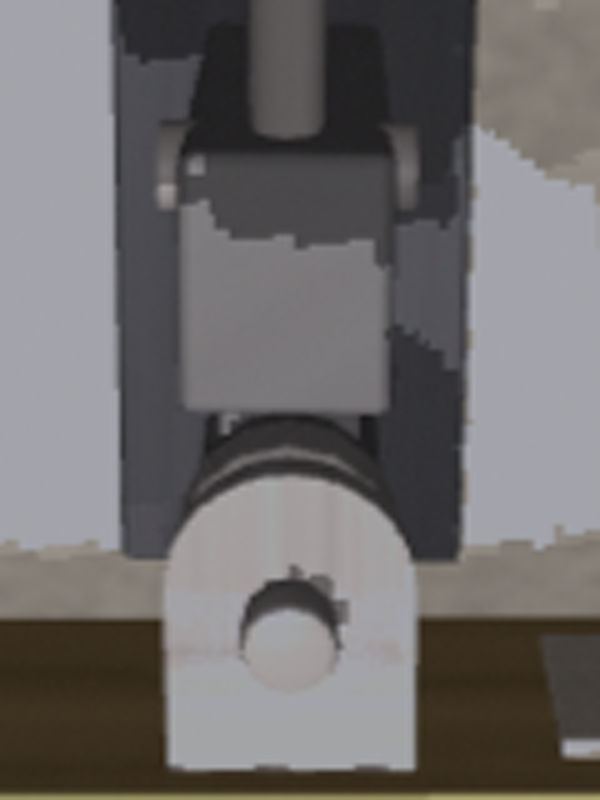

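```bash
python3 - <<'E'
from h import *
W=load("w9")
f=lambda u,v:(260+(u+.5)/5-.5,220+(v+.5)/5-.5)
t=np.radians(-8);ux=np.array([np.cos(t),np.sin(t)]);uy=np.array([-ux[1],ux[0]])
c=(onz(W,f(184,281),.085)+onz(W,f(387,281),.085))/2
c=(onz(W,f(285,152),.085)+onz(W,f(285,410),.085))/2
print("col len",np.linalg.norm(onz(W,f(285,152),.085)-onz(W,f(285,410),.085)),c)
s=onz(W,f(290,649),.078);print("stud",s)
print("tongue w",np.linalg.norm(onz(W,f(168,700),.068)-onz(W,f(416,700),.068)), "mid lat", ((onz(W,f(168,700),.068)+onz(W,f(416,700),.068))/2-c)[:2]@uy)
n=onz(W,f(290,473),.068);print("nose->pt",n, (n[:2]-c[:2])@ux+.022)
d=(s-c)[:2];print("along,lat",d@ux*1000,d@uy*1000)
e=onz(W,(318,335),0.0)
# jack yaw: paddle centre
p=(onz(W,(282,81),.104)+onz(W,(351,81),.104))/2; q=(onz(W,(286,156),.104)+onz(W,(350,156),.104))/2
pc=(p+q)/2; g=(c-pc)[:2];print("pad",pc,"yaw",np.degrees(np.arctan2(g[1],g[0])),np.linalg.norm(g))
# saddle rear arc z .05
r=onz(W,f(292,458),.05);print("saddle c along from col",(r[:2]-c[:2])@ux+.017)
# tray front edge yaw from wrist
E
```

```text
col len 0.03498176288960646 [0.60028411 0.00072209 0.085     ]
stud [ 0.6560153  -0.00659364  0.078     ]
tongue w 0.035953186178854464 mid lat 0.0006350641589897237
nose->pt [ 0.63453238 -0.00370851  0.068     ] 0.0565315879944835
along,lat 56.206976009558176 0.5117421179560918
pad [0.50548438 0.01481625 0.104     ] yaw -8.456392121525099 0.09584171361617992
saddle c along from col 0.057695879789355434
```

Alignment is good: the stud is 56.2 mm ahead of the column against a nominal 55, 0.5 mm sideways, with yaw matched to within 0.5°. The jack is standing and free. Closing the fingers and moving over the paddle.

send_rows(plan=[[[0, -0.6, 0, 0], [0, -1.3, 0.2, 0], [0, -1.6, 0.6, 0], [0, -1.6, 0.8, 0], [0, -1.4, 0.9, 0], [0, -0.9, 0.9, 0], [0, -0.3, 0.7, 0], [0, 0, 0, 0]]], fingers=0, grip_force=40)

```text
clock: 22.37
tcp_pos: [0.499, 0.0161, 0.1322]
ee_rot: [0.755, 0.655, -0.019, -0.011]
ft_force: [0.5, 0.0, 0.0]
opening: -0.0
```

```bash
python3 - <<'E'
from h import *
delta((.4996,.0156,.104),82.1)
snap("scene","s10");snap("wrist","w10")
E
```

```text
t 22.37 tcp [0.499  0.0161 0.1322] yaw 81.9 tilt 2.46 d cm [0.   0.18 2.81] tw -0.2 q [ 0.04  0.13 -0.25  1.23 -0.01  0.18] F [0.5 0.  0. ] op -0.0
```

View pics/w10.png

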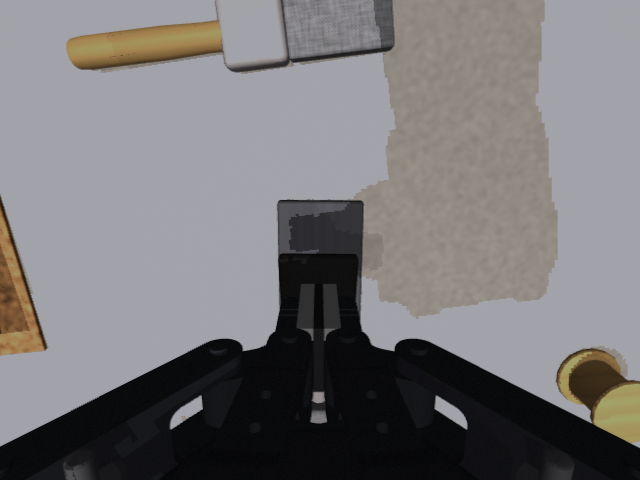

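View pics/s10.png

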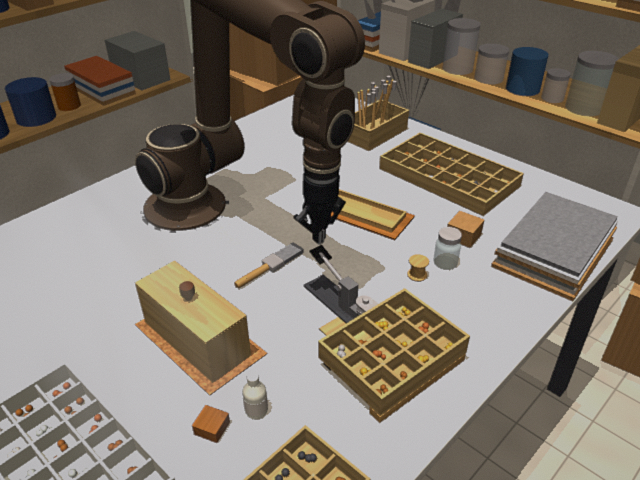

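The fingertips are over the paddle's rear half, with the paddle edge visible at (318,255). First stroke, in parts.

send_rows(plan=[[[0, 0.1, 0.7, 0], [0, 0.1, 0.9, 0], [0, 0, 0.9, 0], [0, 0, 0.9, 0], [0, 0, 0.9, 0], [0, 0, 0.5, 0], [0, 0, 0, 0]]])

```text
clock: 23.05
tcp_pos: [0.5039, 0.0153, 0.0817]
ee_rot: [0.755, 0.655, -0.017, -0.01]
ft_force: [0.4, 0.8, 5.8]
opening: 0.0001
```

```bash
python3 - <<'E'
from h import *
delta((.495,.0156,.058),82.1)
snap("scene","s11");snap("side","d11")
def crop(n,x,y,w,h,k,o):
    c=cv2.imread(f"pics/{n}.png")[y:y+h,x:x+w]; cv2.imwrite(f"pics/{o}.png",cv2.resize(c,None,fx=k,fy=k,interpolation=cv2.INTER_CUBIC))
crop("s11",280,210,133,100,6,"c18");crop("d11",230,180,133,100,6,"c19")
E
```

```text
t 23.05 tcp [0.5039 0.0153 0.0817] yaw 81.9 tilt 2.19 d cm [-0.07 -0.8   2.4 ] tw -0.2 q [ 0.03  0.16 -0.33  1.12 -0.01  0.18] F [0.4 0.8 5.8] op 0.0001
```

View pics/c18.png

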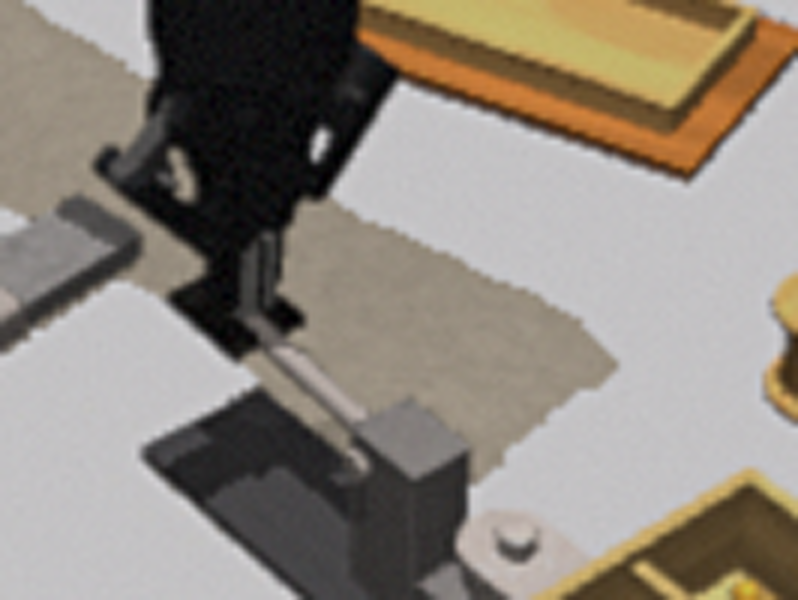

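View pics/c19.png

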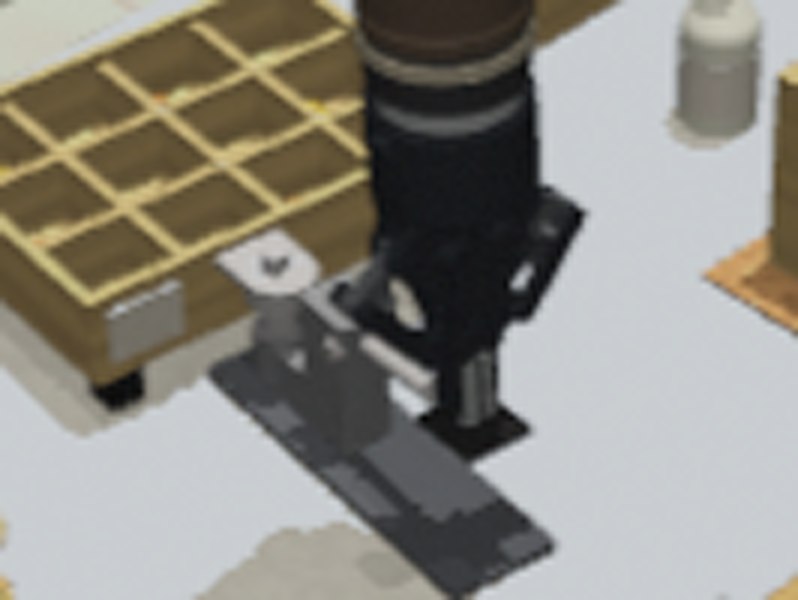

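send_rows(plan=[[[0, -0.1, 0.6, 0], [0, -0.1, 0.7, 0], [0, -0.1, 0.7, 0], [0, 0, 0.7, 0], [0, 0, 0.5, 0], [0, 0, 0.4, 0]]])

```text
clock: 23.65
tcp_pos: [0.5043, 0.0154, 0.0593]
ee_rot: [0.755, 0.655, -0.011, -0.004]
ft_force: [-17.1, 0.2, 41.3]
opening: -0.0002
```

```bash
python3 - <<'E'
from h import *
delta((.4985,.0156,.058),82.1)
E
```

```text
t 23.65 tcp [0.5043 0.0154 0.0593] yaw 81.9 tilt 1.32 d cm [-0.07 -0.57  0.14] tw -0.2 q [ 0.03  0.16 -0.38  1.05 -0.01  0.18] F [-17.1   0.2  41.3] op -0.0002
```

Stop reached with 41 N at the wrist. Easing off and checking.

send_rows(plan=[[[0, -0.1, -0.1, 0]]])

```text
clock: 23.73
tcp_pos: [0.5036, 0.0155, 0.0632]
ee_rot: [0.755, 0.655, -0.01, -0.003]
ft_force: [-0.4, 0.7, 5.5]
opening: 0.0002
```

```bash
python3 - <<'E'
from h import *
delta((.4985,.0156,.058),82.1)
snap("scene","s12");snap("side","d12")
def crop(n,x,y,w,h,k,o):
    c=cv2.imread(f"pics/{n}.png")[y:y+h,x:x+w]; cv2.imwrite(f"pics/{o}.png",cv2.resize(c,None,fx=k,fy=k,interpolation=cv2.INTER_CUBIC))
crop("s12",300,230,133,100,6,"c20");crop("d12",230,180,133,100,6,"c21")
E
```

```text
t 23.73 tcp [0.5036 0.0155 0.0632] yaw 81.9 tilt 1.19 d cm [-0.06 -0.5   0.53] tw -0.2 q [ 0.03  0.16 -0.38  1.06 -0.01  0.18] F [-0.4  0.7  5.5] op 0.0002
```

View pics/c20.png

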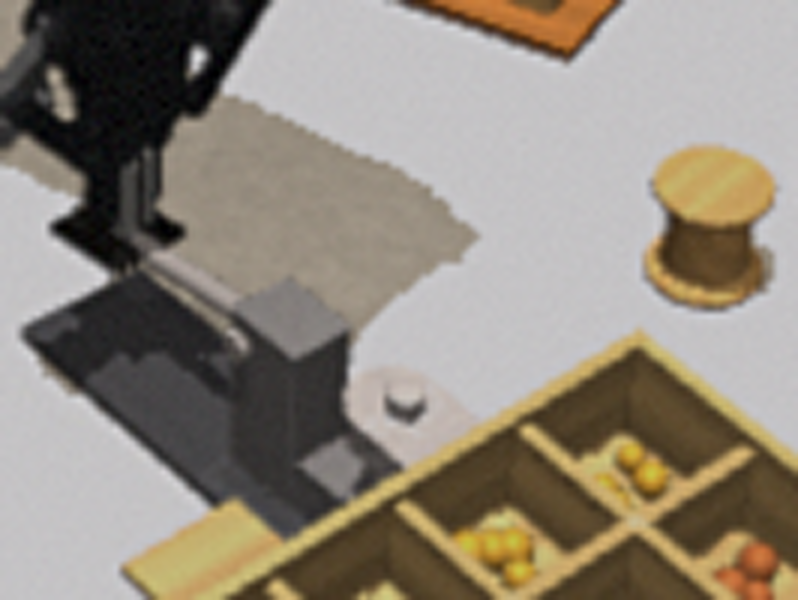

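View pics/c21.png

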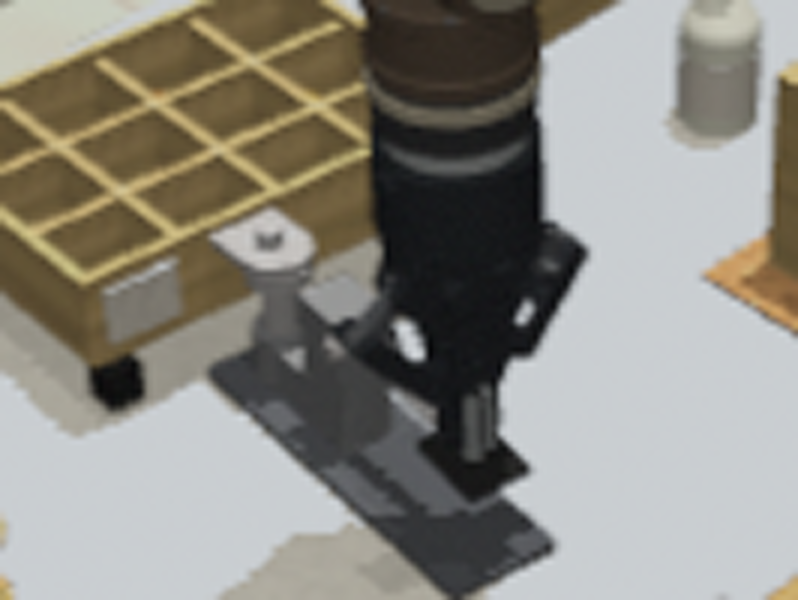

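The tray has risen, with the stud up in both views, and the jack's base corners haven't moved: (212,370) and (552,547) in the crop. Letting the handle come all the way up.

send_rows(plan=[[[0, 0, -0.5, 0], [0, 0, -0.8, 0], [0, 0, -0.9, 0], [0, 0, -0.9, 0], [0, 0, -0.9, 0], [0, 0, -0.9, 0], [0, 0, -0.7, 0], [0, -0.3, -0.5, 0], [0, -0.3, -0.2, 0], [0, 0, 0, 0]]])

```text
clock: 24.67
tcp_pos: [0.5004, 0.0167, 0.1347]
ee_rot: [0.756, 0.655, -0.008, -0.001]
ft_force: [0.1, -0.3, -0.2]
opening: -0.0001
```

```bash
python3 - <<'E'
from h import *
delta((.5,.0156,.104),82.1)
snap("scene","s13");snap("side","d13")
def crop(n,x,y,w,h,k,o):
    c=cv2.imread(f"pics/{n}.png")[y:y+h,x:x+w]; cv2.imwrite(f"pics/{o}.png",cv2.resize(c,None,fx=k,fy=k,interpolation=cv2.INTER_CUBIC))
crop("s13",300,230,133,100,6,"c22");crop("d13",230,180,133,100,6,"c23")
E
```

```text
t 24.67 tcp [0.5004 0.0167 0.1347] yaw 81.9 tilt 0.95 d cm [-0.08  0.01  3.07] tw -0.2 q [ 0.04  0.11 -0.27  1.21 -0.01  0.18] F [ 0.1 -0.3 -0.2] op -0.0001
```

View pics/c22.png

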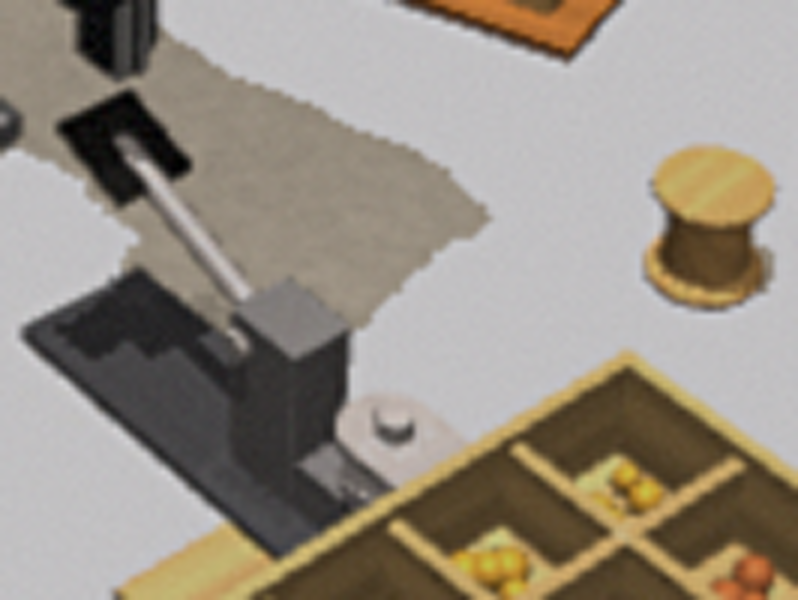

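View pics/c23.png

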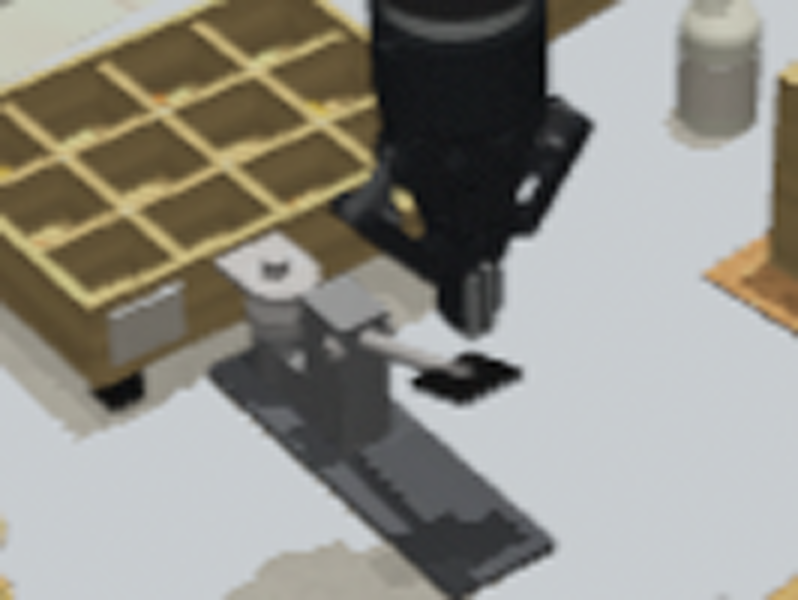

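Handle is fully up, the fingers are clear of the paddle, the tray is back down, and the jack hasn't moved. Second stroke.

send_rows(plan=[[[0, 0, 0.7, 0], [0, 0, 0.9, 0], [0, 0, 0.9, 0], [0, 0, 0.9, 0], [0, 0, 0.8, 0], [0, 0, 0.8, 0], [0, 0, 0.8, 0], [0, 0, 0.7, 0], [0, 0, 0.5, 0], [0, 0, 0.3, 0]]])

```text
clock: 25.6
tcp_pos: [0.4989, 0.0164, 0.0577]
ee_rot: [0.755, 0.655, -0.007, -0.001]
ft_force: [-17.5, 0.8, 44.9]
opening: -0.0002
```

```bash
python3 - <<'E'
from h import *
delta((.4985,.0156,.059),82.1)
E
```

```text
t 25.6 tcp [0.4989 0.0164 0.0577] yaw 81.9 tilt 0.85 d cm [-0.09 -0.03 -0.13] tw -0.2 q [ 0.04  0.15 -0.4   1.03 -0.01  0.18] F [-17.5   0.8  44.9] op -0.0002
```

send_rows(plan=[[[0, 0, 0.15, 0], [0, 0, 0.15, 0], [0, 0, 0.15, 0]]])

```text
clock: 25.85
tcp_pos: [0.4984, 0.0165, 0.0605]
ee_rot: [0.755, 0.655, -0.005, 0.0]
ft_force: [-6.5, -0.5, 17.3]
opening: -0.0002
```

```bash
python3 - <<'E'
from h import *
for i in range(3): delta((.4985,.0156,.059),82.1); snap("scene","s14");snap("side","d14")
delta((.4985,.0156,.059),82.1)
E
```

```text
t 25.85 tcp [0.4984 0.0165 0.0605] yaw 81.9 tilt 0.61 d cm [-0.08  0.02  0.15] tw -0.2 q [ 0.04  0.14 -0.4   1.03 -0.01  0.18] F [-6.5 -0.5 17.3] op -0.0002
t 25.95 tcp [0.4984 0.0165 0.0602] yaw 81.9 tilt 0.62 d cm [-0.08  0.02  0.12] tw -0.2 q [ 0.04  0.14 -0.4   1.03 -0.01  0.18] F [-7.9  1.8 19.7] op 0.0004
t 26.05 tcp [0.4984 0.0165 0.0602] yaw 81.9 tilt 0.62 d cm [-0.08  0.02  0.12] tw -0.2 q [ 0.04  0.14 -0.4   1.03 -0.01  0.18] F [-7.9 -0.7 19.2] op 0.0001
t 26.15 tcp [0.4984 0.0165 0.0602] yaw 81.9 tilt 0.63 d cm [-0.08  0.02  0.12] tw -0.2 q [ 0.04  0.14 -0.4   1.03 -0.01  0.18] F [-8.3  1.  19.6] op -0.0002
```

```bash
python3 - <<'E'
from h import *
def crop(n,x,y,w,h,k,o):
    c=cv2.imread(f"pics/{n}.png")[y:y+h,x:x+w]; cv2.imwrite(f"pics/{o}.png",cv2.resize(c,None,fx=k,fy=k,interpolation=cv2.INTER_CUBIC))
crop("s14",300,230,133,100,6,"c24");crop("d14",230,180,133,100,6,"c25")
E
```

```text
(no output)
```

View pics/c24.png

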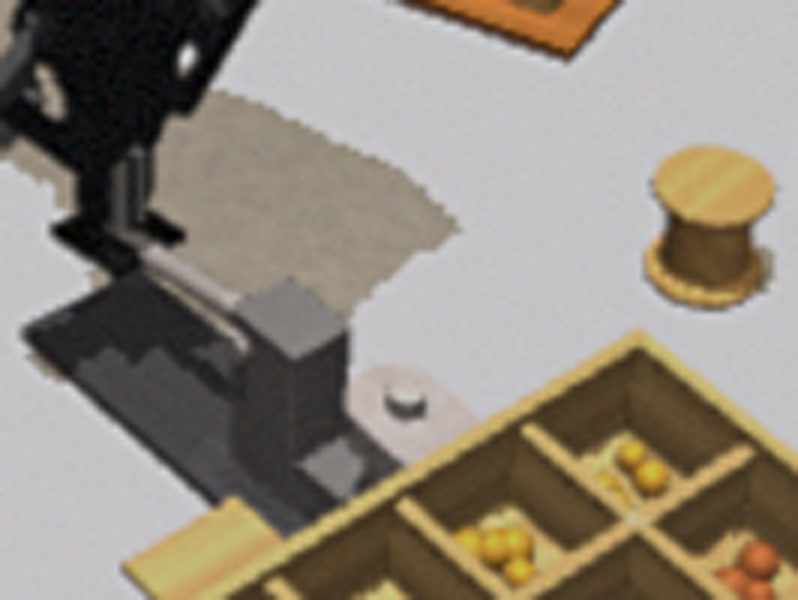

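View pics/c25.png

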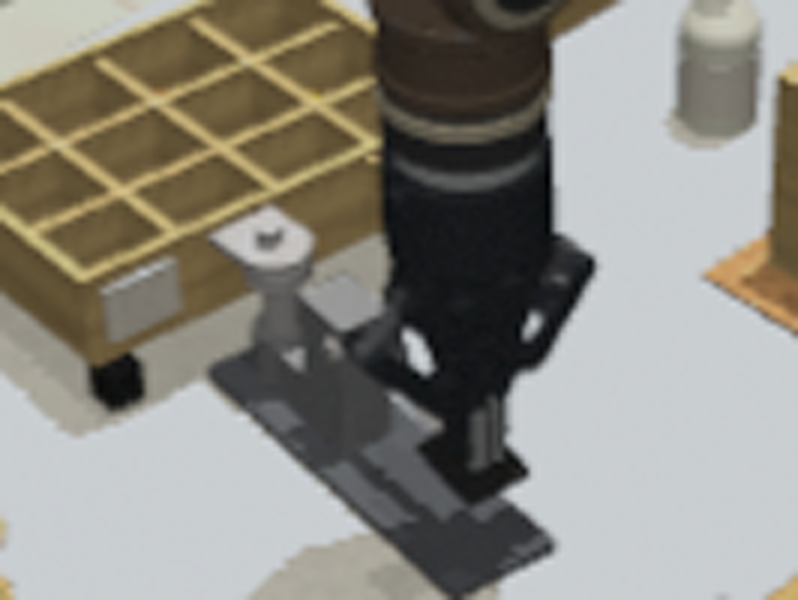

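View pics/s14.png

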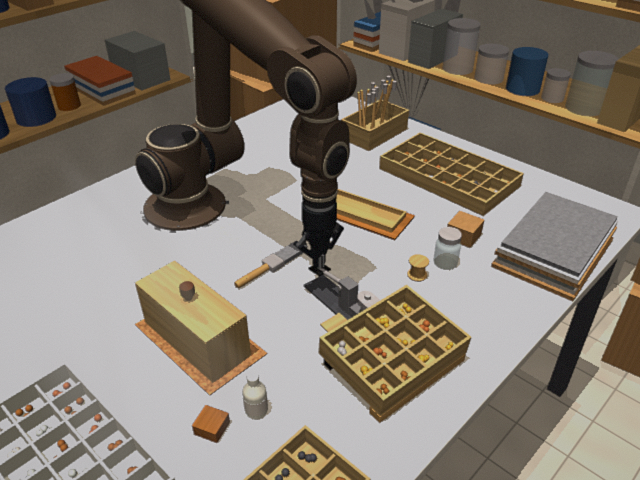

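```bash
python3 - <<'E'
from h import *
S=load("s14");D=load("d14")
f=lambda x0,y0,k:(lambda u,v:(x0+(u+.5)/k-.5,y0+(v+.5)/k-.5))
print("stud",tri((S,f(300,230,6)(405,398)),(D,f(230,180,6)(268,238))))
delta((.4985,.0156,.059),82.1)
arm.sign_off()
E
```

```text
stud (array([ 0.65993988, -0.006232  ,  0.08614111]), [np.float64(0.4), np.float64(0.4)])
t 26.15 tcp [0.4984 0.0165 0.0602] yaw 81.9 tilt 0.63 d cm [-0.08  0.02  0.12] tw -0.2 q [ 0.04  0.14 -0.4   1.03 -0.01  0.18] F [-8.3  1.  19.6] op -0.0002
the job is handed in; nothing more can be done
```

The tray is being held up on the jack's saddle with the handle pushed right down, and I handed the job in at about 26 s of the 67 s allowed.

I lifted the lid off by its knob and set it upright on the cork mat. Then I stood the jack under the tongue and let go of it. I pumped once, right down and then all the way up with the fingers clear of the paddle, and pushed the handle down again to hold it.

**Last checks:**
- **Saddle position:** before pumping it was within about 1–3 mm of the stud along the jack and 0.5–1 mm sideways. The wrist view gave 1.2 mm from the column; an arc fit on the saddle gave a centre 57.7 mm ahead of the column, where 55 mm is nominal.
- **Jack pose:** its yaw matches the tray's to within about 0.5–1°. In the final pictures its base had not moved.
- **Tray height:** the stud rose from about 70.5 mm to 86 mm. That is 15.6 mm, against about 14 mm expected.
- **Hold:** a steady 19.6 N on the paddle, well above the roughly 6 N needed, so the handle is at its stop.
- **Other things:** the glue, block, spool, jar, giftbox and brush look unmoved in the final scene picture.

**Disagreements and limits:**
- **Wrist force:** it reached 41 N and then 45 N for a moment as the fingertips met the handle stop. That passes 40 N, though through the fingertips and not the arm or the gripper's body. It stayed well under the 120 N wrist limit.
- **Tool tilt:** the tool drifted up to 2.9° off vertical. The rows cannot correct that, and both pieces still ended up flat.

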